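# Fit the port guide and hold a probe in the chamber

## Task

Fit the white flanged guide bush into the open port on top of the cube chamber, thick spigot end down and gripping hub up, flange flat on the port ring, and let go of it. Then take the long probe (not the short one) by its black handle out of the stand and lower its rod upright through the guide's hole without ever touching the guide or the chamber, until the underside of its collar hovers about 10 mm above the top of the guide. Finish while still holding it there, still and centred in the hole; do not put it down, and leave the short probe and everything else lying about where it is.

Things in the scene. Friction and masses are not known exactly. Their poses are not given: they have to be found in the camera images.
- chamber: Fixed aluminium cube, 90 x 90 x 70 mm, yawed; round flanges stick out 11 mm at its front (-x) and both y sides. On top a steel port ring, 86 mm outer diameter, 18 mm high, its top face 88 mm above the table. The ring's pocket is 44 mm wide, 18 mm deep; below it a 34 mm bore goes down to the table. Origin: centre of the underside, z up.
- chamber_port (a point): Centre of the port mouth, level with the ring's top face, 88 mm above the chamber's origin.
- guide: Loose white plastic bush, 36 mm tall, upright on its spigot on the table. From below: spigot 40 mm diameter (36 at the chamfered end), 14 mm long; flange 56 mm diameter, 6 mm thick; gripping hub 36 mm diameter, 16 mm high. A 22 mm bore runs through. Origin: centre of the spigot's lower face, z towards the hub; seated, it lies 14 mm below the port ring's top.
- guide_mouth (a point): Centre of the bore's upper mouth, on the hub's top face, 36 mm above the guide's origin.
- stand: Fixed aluminium stand, base 170 x 70 mm; top plate 170 x 60 x 6 mm on two end posts, upper face 105 mm above the table, two 14 mm holes 45 mm either side of its centre along its x axis, a probe hanging by its collar in each. Screw heads 77 mm from the centre stand 4 mm above the plate. Origin: centre of the underside.
- long_probe: Loose probe, about 120 g, hanging upright in one of the stand's holes. Steel rod 10 mm diameter, 90 mm long from tip to collar; collar 32 mm diameter, 6 mm thick; above it a round black handle 24 mm diameter, 54 mm long. Origin: the rod's tip, z up. At the start the tip is 15 mm and the handle 111 to 165 mm above the table.
- long_probe_tip (a point): Lower end of the long probe's rod.
- long_probe_collar (a point): Centre of the underside of the long probe's collar, 90 mm above its tip.
- short_probe: A like probe with a rod of only 50 mm, hanging in the other hole of the stand (which hole is which varies); to be left alone. Origin: the rod's tip, 55 mm above the table. Its handle looks the same and is at the same height.
- lens_tube: Bystander: black lens tube, 30 mm diameter, 30 mm high. Origin: underside.
- kin_mount: Bystander: black mirror mount, 51 x 51 x 39 mm. Origin: underside.
- optic_box_round: Bystander: round clear optics box, 41 mm, 18 mm high. Origin: underside.
- meter_head: Bystander: black round sensor head, 44 mm, 16 mm high. Origin: underside.
- holder_spare: Bystander: black post holder, 30 x 37 mm, 50 mm high. Origin: underside.
- tape_1: Bystander: roll of tape, 53 mm, 19 mm high. Origin: underside.
Mind the look-alikes: they are no part of the job. Of the things that look like the guide, take the one that is nearest to the robot's base at the start.

How it is judged:
By the outcome, as a careful person would: the job done as asked, in the order asked, and still so for the second after the job is handed in, while the arm keeps its last pose, push and grip.
It also fails if it takes over 64 s, if anything falls off the work surface, if the arm or the gripper's body presses on something with over 40 N, if the wrist force passes 120 N, or if a joint passes its speed limit or range.

## Robot

A 7-joint arm with a two-finger parallel gripper is mounted at the origin on a cart in front of the work surface, level with it; the furniture and walls round the work are solid. World frame = base frame: x ahead of the robot, y to its left, z up, the work surface at z = 0. Lengths are in m, angles in rad, forces in N, time in s.
With the tool pointing down it reaches from about 0.4 to 0.85 m from the base axis. Payload 6.9 kg.
Tool frame: the origin (TCP) lies midway between the tips of the shut fingers; the grasp point (between the pads) lies 19 mm behind it; z points along the fingers, y is the line along which they close (so a half turn about z gives the same grasp; the last joint's range is limited). The gripper opens to 85 mm and grips with 20 to 120 N. Pads are 22 mm wide; open, the fingers measure 114 mm over their backs; the gripper's body (76 mm by 85 mm) begins 54 mm behind the grasp point. The pads swing forward as they close: fully open they stand 13 mm farther back than shut.
Start: joints at [1.345, 0.507, -0.238, 1.5, 0.126, 1.149, -0.155], TCP at [0.203, -0.591, 0.231] pointing down, gripper open.
Joint ranges: [-3.08, 3.08], [-0.24, 2.05], [-1.43, 1.35], [0, 2.5], [-1.52, 4.66], [0.17, 1.96], [-2.89, 2.89]. Speed limits (rad/s): [2.39, 2.39, 3.14, 3.14, 3.14, 3.14, 3.14].

## Interface

Orientations are given as a unit quaternion [w, x, y, z].
In Python, from cell import env, snapshot, camera_params, finder gives the robot as it stands. The module is installed in compiled form; this text tells all that it offers.
- The arm moves only by the tool drive_tool, never from a script. Its argument "steps" is a list of rows, each an object of numbers: "dx", "dy", "dz": the shift along the tool's x, y, z in m; "rx", "ry", "rz": the turn, a rotation vector about the tool's x, y, z in rad. In form: [{"dx": .., "dy": .., "dz": .., "rx": .., "ry": .., "rz": ..}, ...]. A call has exactly 5 rows; each row shifts and turns the commanded pose from where the row before left it, along the tool's axes as they then stand; what a row does not reach is not made up. A row lasts 1/12 s, in which the tool goes at most 41.7 mm and 7.16 degrees, less where a joint would pass 70% of its speed; a pose out of reach is approached as far as the arm can. A call is refused whole if a number of a shift passes 0.0417 or a number of a turn 0.125, either way. A call with a gripper value outside its range is refused whole. "gripper" is the opening, from -1 (shut) to 1 (fully open), set as the call begins (left out, the last holds). The fingers move at their own pace and stop on an object; "force" is the grip in N (left out, the last holds). Time passes only in rows, so rows that do not move let the fingers close, or fill a call up. It gives the time, the measured TCP pose, the force, the opening and the grip force at its end, in the units of the state.
- env.read_state(): the state, without advancing time (a new reading comes with each control period).
- snapshot(name): name is "scene" or "top"; returns the picture (420x560x3 uint8, blue, green, red); there is no depth.
- camera_params(name): a dict with "fovy" (degrees; the focal length in pixels is half the picture's height over the tangent of half this angle, whatever the lens; pixels are square), "cx", "cy" (the principal point, pixels), "k1" (the pictures are not rectified: a ray, as slopes to the right and down, at radius r is drawn at 1 + k1 r^2 times it, then the intrinsics apply), "pose" (4x4, takes a point from camera to world coordinates). Camera axes: x right, y down, z forward; pixel columns grow to the right and rows downward; lengths in m; the calibration is good to about 2 mm. A picture is of the moment at which its call begins. camera_params takes no time and is no camera call.
- env.hand_in(): hands the job in; it is judged then, once.
Trained networks look in the newest picture that a camera, given by its name, has taken for a name from the list of things; names that differ only in an ending like _2 or _b are one class to them, and where a whole thing is asked for, a point or a joint stands for the part that bears it (a point fixed in the world has none). Each returns a list of dicts, best first, with "score" (0 to 1); they miss things now and then, are a little off and sometimes report something else, mostly with a low value. They report only what shows in the picture. A call takes as long as a camera call. They do not tell look-alikes from the thing itself.
- finder.boxes_of(camera, label): "centre" ([row, column] in pixels, amid what is visible of it).
The state is a dict: "clock": time; "joint_pos": joint angles; "qvel": joint speeds; "effort": joint torques, N m; "tool_pos": TCP position; "ee_rot": TCP orientation; "force": force on the tool from outside, world axes, zero at the start; "moment": the same for the moment, N m; "gripper_width": opening from 0.0 (shut) to 1.0 (fully open); "finger_force": force on a finger pad.
Only numpy, scipy, OpenCV 4.12 (cv2) and the standard library are available. Lean on these libraries where they do the work, as an engineer would, in place of code of your own. Each camera call takes 0.05 s, during which the arm holds its last target. There are 200 camera calls.

## Working session

There is one attempt and no reset: what is moved stays moved. The work goes in short steps, Python scripts to look and compute and a tool call to move; the robot and the scene stay as the last step left them, time stands still between calls to the robot, and variables do not carry over. Pictures are saved under pics/ and viewed, at most 10 in all, crops included, and the job is handed in when it is done.

Besides the shell and the picture viewer there is one more tool, called after ">>>" as name(argument=value, ...), one argument or row to a line, values as JSON. drive_tool: Moves the arm, as the interface text tells. Its arguments: {"type":"object","properties":{"steps":{"type":"array","items":{"type":"object","properties":{"dx":{"type":"number"},"dy":{"type":"number"},"dz":{"type":"number"},"rx":{"type":"number"},"ry":{"type":"number"},"rz":{"type":"number"}}}},"gripper":{"type":"number"},"force":{"type":"number"}},"required":["steps"]}

```bash
mkdir -p pics
cat > h.py <<'E'
import numpy as np, cv2
from cell import env, snapshot, camera_params, finder
from scipy.spatial.transform import Rotation as R
def K(n):
    p=camera_params(n); f=210/np.tan(np.radians(p["fovy"])/2)
    return p,f
def ray(n,rc):
    p,f=K(n); d=np.array([(rc[1]-p["cx"])/f,(rc[0]-p["cy"])/f]); u=d.copy()
    for _ in range(30): u=d/(1+p["k1"]*(u@u))
    T=np.array(p["pose"]); return T[:3,3],T[:3,:3]@np.r_[u,1]
def at_z(n,rc,z):
    o,d=ray(n,rc); return o+d*(z-o[2])/d[2]
def proj(n,P):
    p,f=K(n); T=np.array(p["pose"]); q=(np.atleast_2d(P)-T[:3,3])@T[:3,:3]
    u=q[:,:2]/q[:,2:]; u=u*(1+p["k1"]*(u**2).sum(1,keepdims=True))
    return np.c_[u[:,1]*f+p["cy"],u[:,0]*f+p["cx"]]
def tri(a,b):
    (o1,d1),(o2,d2)=ray(*a),ray(*b)
    d1=d1/np.linalg.norm(d1);d2=d2/np.linalg.norm(d2)
    t=np.linalg.lstsq(np.c_[d1,-d2],o2-o1,rcond=None)[0]
    return (o1+d1*t[0]+o2+d2*t[1])/2,np.linalg.norm(o1+d1*t[0]-o2-d2*t[1])
E
python3 - <<'E'
from h import *
np.set_printoptions(precision=4,suppress=True)
for n in("scene","top"):
    cv2.imwrite(f"pics/{n}0.png",snapshot(n)); p=camera_params(n); print(n,p)
    for l in("guide","chamber","chamber_port","stand","long_probe","short_probe","tape_1"):
        print(l,[(round(d["score"],2),np.round(d["centre"],1).tolist()) for d in finder.boxes_of(n,l)[:4]])
s=env.read_state();print(s["tool_pos"],s["ee_rot"],s["clock"],s["gripper_width"])
E
```

```text
scene {'fovy': 47.966660252900795, 'cx': 281.44708468420845, 'cy': 214.00477739685087, 'k1': 0.04231917824273751, 'pose': array([[-0.7101, -0.5415,  0.45  , -0.2304],
       [-0.704 ,  0.5575, -0.4401,  0.7394],
       [-0.0125, -0.6293, -0.7771,  1.3006],
       [ 0.    ,  0.    ,  0.    ,  1.    ]])}
guide [(0.72, [257.7, 203.3]), (0.67, [159.9, 292.8]), (0.62, [256.9, 237.3])]
chamber [(0.59, [187.2, 298.0])]
chamber_port [(0.82, [188.2, 297.5])]
stand [(0.95, [167.9, 341.3])]
long_probe [(0.66, [140.5, 335.1])]
short_probe [(0.66, [157.1, 351.8])]
tape_1 []
top {'fovy': 46.54288658508724, 'cx': 276.28829771728743, 'cy': 212.54279066270863, 'k1': 0.03382869306237064, 'pose': array([[-0.0233, -0.9878,  0.1538,  0.3138],
       [-0.9994,  0.0267,  0.0204,  0.02  ],
       [-0.0243, -0.1532, -0.9879,  1.3088],
       [ 0.    ,  0.    ,  0.    ,  1.    ]])}
guide [(0.85, [193.6, 180.3]), (0.76, [174.3, 139.8]), (0.69, [215.9, 203.9])]
chamber [(0.68, [193.7, 341.6])]
chamber_port [(0.89, [199.1, 341.0])]
stand [(0.77, [208.7, 402.6]), (0.73, [217.6, 205.5])]
long_probe [(0.73, [199.5, 341.6]), (0.61, [146.8, 372.3]), (0.56, [188.9, 416.1])]
short_probe [(0.59, [223.1, 417.2])]
tape_1 [(0.58, [291.8, 387.2])]
[ 0.203  -0.5911  0.2313] [-0.      0.9864  0.1646 -0.    ] 0.8 0.9967085865708537
```

View pics/scene0.png

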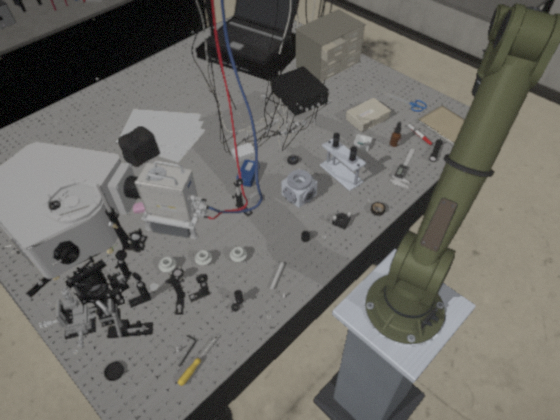

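View pics/top0.png

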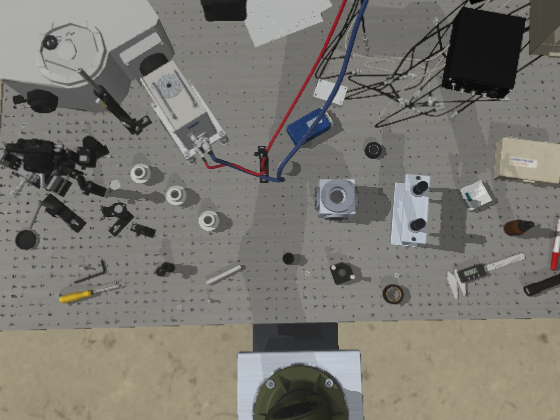

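Scene and top show three white bushes: top pixels (row,col) ~(172,140), (195,176) and (220,208). The chamber ring is at (197,338), and the stand with two black handles at (187,421) and (224,418). Next I'll check the bush choice, and which probe is long, in crops.

Run:
```python
from h import *
np.set_printoptions(precision=4,suppress=True)
t=cv2.imread("pics/top0.png");s=cv2.imread("pics/scene0.png")
c=lambda im,r,k,h,w,f:cv2.resize(im[r:r+h,k:k+w],(w*f,h*f),interpolation=cv2.INTER_CUBIC)
A=c(t,155,120,100,130,3); B=c(t,160,310,100,130,3)   # 390x300
C=c(s,240,150,50,130,3)
D=c(s,125,270,75,100,5)
cv2.imwrite("pics/cropA.png",np.hstack([A,B])); cv2.imwrite("pics/cropB.png",D)
for rc in((172,140),(195,176),(220,208)):
    p=at_z("top",rc,.036);print(rc,p,np.hypot(*p[:2]), proj("scene",p))
```

```text
(172, 140) [0.6319 0.4095 0.036 ] 0.7529727314282131 [[259.2763 167.7094]]
(195, 176) [0.5664 0.3122 0.036 ] 0.6467619094445376 [[253.0228 204.3996]]
(220, 208) [0.4969 0.227  0.036 ] 0.5462749492444459 [[249.7973 238.4202]]
```

View pics/cropA.png

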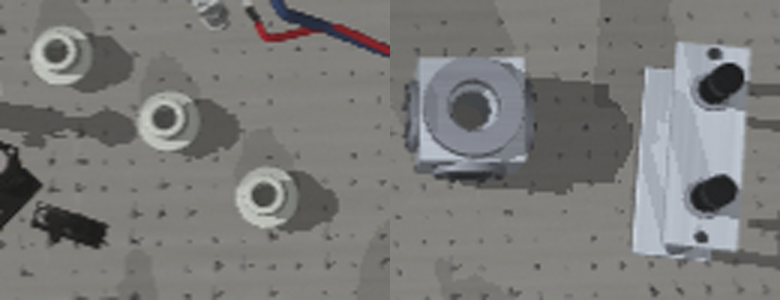

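View pics/cropB.png

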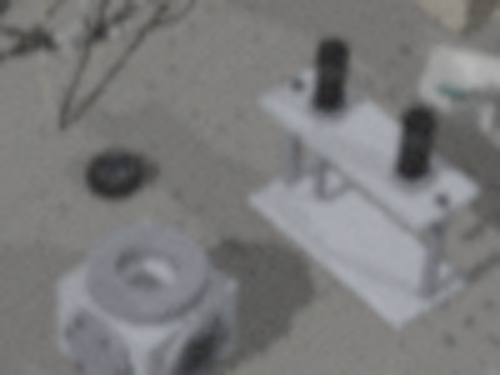

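The bush nearest the base is the one at top (220,208), at about (0.50, 0.23), and it stands upright with its hub up. Under the stand I can see a rod near crop B (322,175), which looks like the far probe's. I'll fit the models to both pictures to get positions and settle which probe is long.

```bash
cat > fit.py <<'E'
from h import *
from scipy.optimize import minimize
a=np.linspace(0,2*np.pi,60,endpoint=False)
circ=lambda x,y,r,z:np.c_[x+r*np.cos(a),y+r*np.sin(a),0*a+z]
def sil(n,x,y,parts):   # parts: list of (r,z0,z1): union of hulls
    m=np.zeros((420*4,560*4),np.uint8)
    for r,z0,z1 in parts:
        q=proj(n,np.r_[circ(x,y,r,z0),circ(x,y,r,z1)])[:,::-1]
        h=cv2.convexHull(((q*4+1.5)*16).astype(np.int32).reshape(-1,1,2)); cv2.fillConvexPoly(m,h,255,cv2.LINE_AA,4)
    return cv2.resize(m,(560,420),interpolation=cv2.INTER_AREA)/255.
def fitsil(ims,parts,x0,bright,names=("scene","top"),mx=None):
    # maximise contrast inside minus a ring outside
    def cost(p,n):
        m=sil(n,p[0],p[1],parts); g=ims[n]
        ring=np.clip(cv2.dilate(m,np.ones((7,7)))-m,0,1)
        i=(m*g).sum()/m.sum(); o=(ring*g).sum()/ring.sum()
        return (o-i)*(1 if bright else -1)
    out={}
    for k in [(n,) for n in names]+[names]:
        r=minimize(lambda p:sum(cost(p,n) for n in k),x0,method="Nelder-Mead",options=dict(initial_simplex=np.array(x0)+[[0,0],[.012,0],[0,.012]],xatol=1e-4,fatol=1e-3))
        out["+".join(k)]=(r.x,r.fun)
    return out
def fitring(ims,circs,x0,names=("scene","top")):
    out={}
    G={n:np.hypot(cv2.Sobel(cv2.GaussianBlur(ims[n],(0,0),.8),-1,1,0),cv2.Sobel(cv2.GaussianBlur(ims[n],(0,0),.8),-1,0,1)) for n in names}
    def sc(p,n):
        return sum(np.minimum(cv2.remap(G[n],q[:,1:].astype(np.float32),q[:,:1].astype(np.float32),cv2.INTER_LINEAR),150).mean() for q in [proj(n,circ(p[0],p[1],r,z)) for r,z in circs])
    for k in [(n,) for n in names]+[names]:
        gx=np.arange(-.012,.0121,.001)
        v=[(sum(sc((x0[0]+i,x0[1]+j),n) for n in k),x0[0]+i,x0[1]+j) for i in gx for j in gx]; b=max(v)
        r=minimize(lambda p:-sum(sc(p,n) for n in k),b[1:],method="Nelder-Mead",options=dict(initial_simplex=np.array(b[1:])+[[0,0],[.001,0],[0,.001]],xatol=1e-4))
        out["+".join(k)]=(r.x,r.fun)
    return out
GUIDE=[(.020,0,.014),(.028,.014,.020),(.018,.020,.036)]
HAND=[(.012,.111,.165)]
E
python3 - <<'E'
from fit import *
np.set_printoptions(precision=4,suppress=True)
ims={n:cv2.cvtColor(cv2.imread(f"pics/{n}0.png"),cv2.COLOR_BGR2GRAY).astype(np.float32) for n in("scene","top")}
show=lambda t,o:print(t,{k:(v[0].round(4).tolist(),round(float(v[1]),1)) for k,v in o.items()})
show("guide",fitsil(ims,GUIDE,(.497,.227),True))
port0=at_z("top",(196.5,338),.088)[:2]
show("port",fitring(ims,[(.043,.088),(.022,.088)],port0))
for t,s in(((185,423.5),(134,337)),((222,421.5),(147.4,354))):
    p,e=tri(("top",t),("scene",s)); print("tri",p,e)
    o=fitsil(ims,HAND,p[:2],False); show("handle",o)
    x=o["scene+top"][0]
    print("scene rc: collar,short tip,long tip",proj("scene",[[*x,.105],[*x,.055],[*x,.015]]).round(1).tolist())
E
```

```text
guide {'scene': ([0.4974, 0.233], -27.4), 'top': ([0.499, 0.2298], -34.5), 'scene+top': ([0.4985, 0.2304], -60.8)}Traceback (most recent call last):
  File "<stdin>", line 7, in <module>
  File "fit.py", line 30, in fitring
    v=[(sum(sc((x0[0]+i,x0[1]+j),n) for n in k),x0[0]+i,x0[1]+j) for i in gx for j in gx]; b=max(v)
        ~~~^^^^^^^^^^^^^^^^^^^^^^^^^^^^^^^^^^^^
  File "fit.py", line 30, in <genexpr>
    v=[(sum(sc((x0[0]+i,x0[1]+j),n) for n in k),x0[0]+i,x0[1]+j) for i in gx for j in gx]; b=max(v)
            ~~^^^^^^^^^^^^^^^^^^^^^
  File "fit.py", line 27, in sc
    return sum(np.minimum(cv2.remap(G[n],q[:,1:].astype(np.float32),q[:,:1].astype(np.float32),cv2.INTER_LINEAR),150).mean() for q in [proj(n,circ(p[0],p[1],r,z)) for r,z in circs])
                                                                                                                                       ~~~~^^^^^^^^^^^^^^^^^^^^^^^
  File "h.py", line 14, in proj
    p,f=K(n); T=np.array(p["pose"]); q=(np.atleast_2d(P)-T[:3,3])@T[:3,:3]
        ~^^^
  File "h.py", line 5, in K
    p=camera_params(n); f=210/np.tan(np.radians(p["fovy"])/2)
ValueError: time passes only in moves, steps and waits
```

```bash
sed -i 's/^def K/import functools\n@functools.cache\ndef K/' h.py
cat > run1.py <<'E'
from fit import *
np.set_printoptions(precision=4,suppress=True)
ims={n:cv2.cvtColor(cv2.imread(f"pics/{n}0.png"),cv2.COLOR_BGR2GRAY).astype(np.float32) for n in("scene","top")}
show=lambda t,o:print(t,{k:(v[0].round(4).tolist(),round(float(v[1]),1)) for k,v in o.items()})
show("guide",fitsil(ims,GUIDE,(.497,.227),True))
port0=at_z("top",(196.5,338),.088)[:2]
show("port",fitring(ims,[(.043,.088),(.022,.088)],port0))
for t,s in(((185,423.5),(134,337)),((222,421.5),(147.4,354))):
    p,e=tri(("top",t),("scene",s)); print("tri",p,e)
    o=fitsil(ims,HAND,p[:2],False); show("handle",o)
    x=o["scene+top"][0]
    print("scene rc: collar,short tip,long tip",proj("scene",[[*x,.105],[*x,.055],[*x,.015]]).round(1).tolist())
E
python3 run1.py
```

```text
guide {'scene': ([0.4974, 0.233], -27.4), 'top': ([0.499, 0.2298], -34.5), 'scene+top': ([0.4985, 0.2304], -60.8)}
port {'scene': ([0.5258, -0.1225], -89.3), 'top': ([0.5467, -0.1083], -180.6), 'scene+top': ([0.5466, -0.1081], -258.5)}
tri [ 0.549  -0.3087  0.1585] 0.0018188323794706633
handle {'scene': ([0.5433, -0.299], -64.3), 'top': ([0.5469, -0.3037], -102.9), 'scene+top': ([0.5468, -0.3036], -164.7)}
scene rc: collar,short tip,long tip [[146.0, 335.1], [155.9, 334.1], [163.5, 333.3]]
tri [ 0.4609 -0.298   0.1574] 0.0007350706696774466
handle {'scene': ([0.4554, -0.2882], -68.1), 'top': ([0.4585, -0.292], -106.2), 'scene+top': ([0.458, -0.2917], -172.1)}
scene rc: collar,short tip,long tip [[159.5, 351.8], [169.3, 350.4], [176.9, 349.3]]
```

Run:
```python
import cv2,numpy as np
s=cv2.imread("pics/scene0.png")[138:193,312:382]
cv2.imwrite("pics/cropC.png",cv2.resize(cv2.convertScaleAbs(s,alpha=1.2),None,fx=10,fy=10,interpolation=cv2.INTER_LANCZOS4))
```

```text
(no output)
```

View pics/cropC.png

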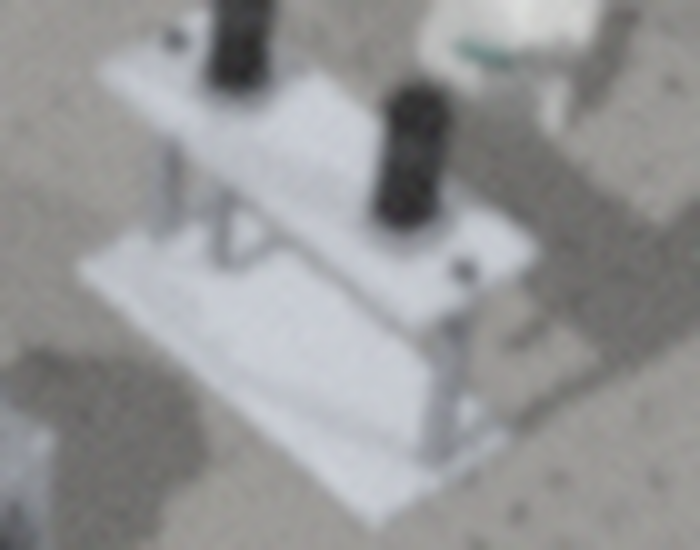

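>>> drive_tool(
  steps=[
    {"rz": 0.11},
    {"rz": 0.11},
    {"rz": 0.11},
    {},
    {},
  ],
  gripper=1,
  force=40,
)

```text
invalid input
```

The crop shows one rod hanging below the plate, ending at crop (222,265). That is scene pixel (164.5,334), where I predicted the far probe's long tip, and nothing shows under the near one. So the long probe is the far one, at about (0.547,-0.304).

>>> drive_tool(
  steps=[
    {"dx": 0, "dy": 0, "dz": 0, "rx": 0, "ry": 0, "rz": 0.11},
    {"dx": 0, "dy": 0, "dz": 0, "rx": 0, "ry": 0, "rz": 0.11},
    {"dx": 0, "dy": 0, "dz": 0, "rx": 0, "ry": 0, "rz": 0.11},
    {"dx": 0, "dy": 0, "dz": 0, "rx": 0, "ry": 0, "rz": 0},
    {"dx": 0, "dy": 0, "dz": 0, "rx": 0, "ry": 0, "rz": 0},
  ],
  gripper=1,
  force=40,
)

```text
clock: 1.22
tool_pos: [0.2031, -0.5911, 0.2313]
ee_rot: [0.0, 1.0, 0.002, -0.0]
force: [-0.6, 0.2, -0.0]
gripper_width: 1.0
finger_force: 0.0
```

>>> drive_tool(
  steps=[
    {"dx": 0.018, "dy": -0.03, "dz": 0},
    {"dx": 0.018, "dy": -0.03, "dz": 0},
    {"dx": 0.018, "dy": -0.03, "dz": 0},
    {"dx": 0.018, "dy": -0.03, "dz": 0},
    {"dx": 0.018, "dy": -0.03, "dz": 0},
  ],
)

```text
invalid input
```

>>> drive_tool(
  steps=[
    {"dx": 0.018, "dy": -0.03, "dz": 0},
    {"dx": 0.018, "dy": -0.03, "dz": 0},
    {"dx": 0.018, "dy": -0.03, "dz": 0},
    {"dx": 0.012, "dy": -0.037, "dz": 0},
    {"dx": 0.012, "dy": -0.037, "dz": 0},
  ],
)

```text
invalid input
```

>>> drive_tool(
  steps=[
    {"dx": 0.012, "dy": -0.037, "dz": 0},
    {"dx": 0.012, "dy": -0.037, "dz": 0},
    {"dx": 0.012, "dy": -0.037, "dz": 0},
    {"dx": 0.012, "dy": -0.037, "dz": 0},
    {"dx": 0.012, "dy": -0.037, "dz": 0},
  ],
)

```text
invalid input
```

>>> drive_tool(
  steps=[
    {"dx": 0.018, "dy": -0.03, "dz": 0, "rx": 0, "ry": 0, "rz": 0},
    {"dx": 0.018, "dy": -0.03, "dz": 0, "rx": 0, "ry": 0, "rz": 0},
    {"dx": 0.018, "dy": -0.03, "dz": 0, "rx": 0, "ry": 0, "rz": 0},
    {"dx": 0.018, "dy": -0.03, "dz": 0, "rx": 0, "ry": 0, "rz": 0},
    {"dx": 0.018, "dy": -0.03, "dz": 0, "rx": 0, "ry": 0, "rz": 0},
  ],
)

```text
clock: 1.63
tool_pos: [0.2934, -0.4396, 0.2314]
ee_rot: [0.0, 1.0, 0.002, 0.0]
force: [1.0, -0.3, -0.3]
gripper_width: 1.0
finger_force: 0.0
```

>>> drive_tool(
  steps=[
    {"dx": 0.018, "dy": -0.03, "dz": 0, "rx": 0, "ry": 0, "rz": 0},
    {"dx": 0.018, "dy": -0.03, "dz": 0, "rx": 0, "ry": 0, "rz": 0},
    {"dx": 0.018, "dy": -0.03, "dz": 0, "rx": 0, "ry": 0, "rz": 0},
    {"dx": 0.012, "dy": -0.037, "dz": 0, "rx": 0, "ry": 0, "rz": 0},
    {"dx": 0.012, "dy": -0.037, "dz": 0, "rx": 0, "ry": 0, "rz": 0},
  ],
)

```text
clock: 2.05
tool_pos: [0.3714, -0.2755, 0.2314]
ee_rot: [0.0, 1.0, 0.002, 0.0]
force: [1.1, 0.6, -0.8]
gripper_width: 0.993
finger_force: 0.0
```

>>> drive_tool(
  steps=[
    {"dx": 0.012, "dy": -0.037, "dz": 0, "rx": 0, "ry": 0, "rz": 0},
    {"dx": 0.012, "dy": -0.037, "dz": 0, "rx": 0, "ry": 0, "rz": 0},
    {"dx": 0.012, "dy": -0.037, "dz": 0, "rx": 0, "ry": 0, "rz": 0},
    {"dx": 0.012, "dy": -0.037, "dz": 0, "rx": 0, "ry": 0, "rz": 0},
    {"dx": 0.012, "dy": -0.037, "dz": 0, "rx": 0, "ry": 0, "rz": 0},
  ],
)

```text
clock: 2.47
tool_pos: [0.4309, -0.0902, 0.2317]
ee_rot: [0.0, 1.0, 0.002, 0.0]
force: [1.0, -0.9, -0.6]
gripper_width: 0.998
finger_force: 0.0
```

>>> drive_tool(
  steps=[
    {"dx": 0.0068, "dy": -0.032, "dz": 0, "rx": 0, "ry": 0, "rz": 0},
    {"dx": 0.0068, "dy": -0.032, "dz": 0, "rx": 0, "ry": 0, "rz": 0},
    {"dx": 0.0068, "dy": -0.032, "dz": 0, "rx": 0, "ry": 0, "rz": 0},
    {"dx": 0.0068, "dy": -0.032, "dz": 0, "rx": 0, "ry": 0, "rz": 0},
    {"dx": 0.0068, "dy": -0.032, "dz": 0, "rx": 0, "ry": 0, "rz": 0},
  ],
)

```text
clock: 2.88
tool_pos: [0.4646, 0.0697, 0.2316]
ee_rot: [0.0, 1.0, 0.002, 0.0]
force: [0.8, -0.2, -0.4]
gripper_width: 1.002
finger_force: 0.0
```

>>> drive_tool(
  steps=[
    {"dx": 0.0068, "dy": -0.032, "dz": 0.02, "rx": 0, "ry": 0, "rz": 0},
    {"dx": 0.0068, "dy": -0.032, "dz": 0.02, "rx": 0, "ry": 0, "rz": 0},
    {"dx": 0.0068, "dy": -0.032, "dz": 0.02, "rx": 0, "ry": 0, "rz": 0},
    {"dx": 0.0068, "dy": -0.032, "dz": 0.02, "rx": 0, "ry": 0, "rz": 0},
    {"dx": 0.0068, "dy": -0.032, "dz": 0.02, "rx": 0, "ry": 0, "rz": 0},
  ],
)

```text
clock: 3.3
tool_pos: [0.4987, 0.2297, 0.1305]
ee_rot: [-0.0, 1.0, 0.002, 0.0]
force: [0.9, -0.2, -0.4]
gripper_width: 1.003
finger_force: 0.0
```

>>> drive_tool(
  steps=[
    {"dx": 0, "dy": 0, "dz": 0, "rx": 0, "ry": 0, "rz": 0.004},
    {"dx": 0, "dy": 0, "dz": 0, "rx": 0, "ry": 0, "rz": 0},
    {"dx": 0, "dy": 0, "dz": 0, "rx": 0, "ry": 0, "rz": 0},
    {"dx": 0, "dy": 0, "dz": 0, "rx": 0, "ry": 0, "rz": 0},
    {"dx": 0, "dy": 0, "dz": 0, "rx": 0, "ry": 0, "rz": 0},
  ],
)

```text
clock: 3.72
tool_pos: [0.4989, 0.2267, 0.1322]
ee_rot: [0.0, 1.0, -0.002, 0.001]
force: [-0.4, -0.7, -0.1]
gripper_width: 1.001
finger_force: 0.0
```

>>> drive_tool(
  steps=[
    {"dx": 0, "dy": -0.0035, "dz": 0.02, "rx": 0, "ry": 0, "rz": 0},
    {"dx": 0, "dy": 0, "dz": 0.02, "rx": 0, "ry": 0, "rz": 0},
    {"dx": 0, "dy": 0, "dz": 0.02, "rx": 0, "ry": 0, "rz": 0},
    {"dx": 0, "dy": 0, "dz": 0.02, "rx": 0, "ry": 0, "rz": 0},
    {"dx": 0, "dy": 0, "dz": 0, "rx": 0, "ry": 0, "rz": 0},
  ],
)

```text
clock: 4.13
tool_pos: [0.4971, 0.2295, 0.049]
ee_rot: [0.001, 1.0, -0.002, -0.002]
force: [-0.7, 0.0, -0.2]
gripper_width: 1.001
finger_force: 0.0
```

Run:
```python
from h import *
s=env.read_state();print(s["clock"],s["tool_pos"].round(4),s["ee_rot"].round(4),s["force"].round(2))
for n in("scene","top"): cv2.imwrite(f"pics/{n}1.png",snapshot(n))
t=cv2.imread("pics/top1.png");s=cv2.imread("pics/scene1.png")
f=lambda i:cv2.resize(i,(400,400),interpolation=cv2.INTER_CUBIC)
cv2.imwrite("pics/pair1.png",np.hstack([f(t[170:270,158:258]),f(s[200:300,188:288])]))
```

```text
4.1333 [0.4971 0.2295 0.049 ] [ 0.0012  1.     -0.0021 -0.0018] [-0.69  0.03 -0.24]
```

View pics/pair1.png

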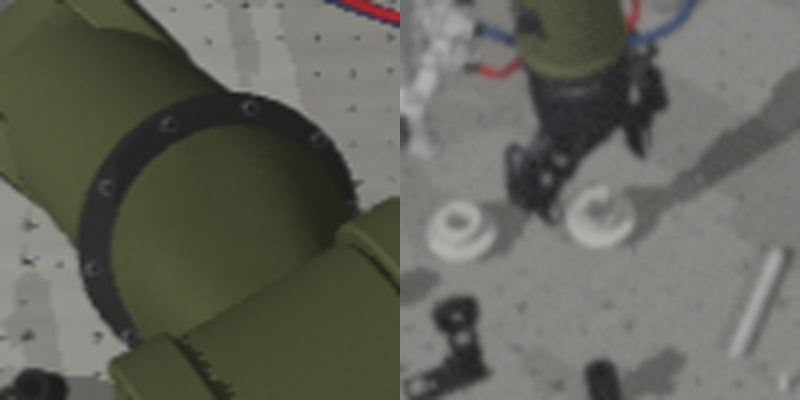

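The scene crop shows the open fingers either side of the right-hand bush, at crop (600,215). The next bush at (460,230) is clear of them. Descend and close.

>>> drive_tool(
  steps=[
    {"dx": 0.001, "dy": 0, "dz": 0.01, "rx": 0, "ry": 0, "rz": 0},
    {"dx": 0, "dy": 0, "dz": 0.01, "rx": 0, "ry": 0, "rz": 0},
    {"dx": 0, "dy": 0, "dz": 0.007, "rx": 0, "ry": 0, "rz": 0},
    {"dx": 0, "dy": 0, "dz": 0, "rx": 0, "ry": 0, "rz": 0},
    {"dx": 0, "dy": 0, "dz": 0, "rx": 0, "ry": 0, "rz": 0},
  ],
)

```text
clock: 4.65
tool_pos: [0.499, 0.2315, 0.0239]
ee_rot: [0.0, 1.0, -0.002, -0.0]
force: [-0.7, -0.2, 0.2]
gripper_width: 0.997
finger_force: 0.0
```

>>> drive_tool(
  steps=[
    {"dx": 0, "dy": 0, "dz": 0, "rx": 0, "ry": 0, "rz": 0},
    {"dx": 0, "dy": 0, "dz": 0, "rx": 0, "ry": 0, "rz": 0},
    {"dx": 0, "dy": 0, "dz": 0, "rx": 0, "ry": 0, "rz": 0},
    {"dx": 0, "dy": 0, "dz": 0, "rx": 0, "ry": 0, "rz": 0},
    {"dx": 0, "dy": 0, "dz": 0, "rx": 0, "ry": 0, "rz": 0},
  ],
  gripper=-1,
  force=30,
)

```text
clock: 5.07
tool_pos: [0.4995, 0.2317, 0.0247]
ee_rot: [-0.0, 1.0, -0.002, 0.0]
force: [-0.8, 0.1, 3.5]
gripper_width: 0.392
finger_force: 30.9
```

>>> drive_tool(
  steps=[
    {"dx": 0, "dy": 0, "dz": 0, "rx": 0, "ry": 0, "rz": 0},
    {"dx": 0, "dy": 0, "dz": 0, "rx": 0, "ry": 0, "rz": 0},
    {"dx": 0, "dy": 0, "dz": 0, "rx": 0, "ry": 0, "rz": 0},
    {"dx": 0, "dy": 0, "dz": 0, "rx": 0, "ry": 0, "rz": 0},
    {"dx": 0, "dy": 0, "dz": 0, "rx": 0, "ry": 0, "rz": 0},
  ],
)

```text
clock: 5.48
tool_pos: [0.4996, 0.2317, 0.0247]
ee_rot: [-0.0, 1.0, -0.002, 0.0]
force: [0.1, -0.5, 4.5]
gripper_width: 0.394
finger_force: 31.2
```

>>> drive_tool(
  steps=[
    {"dx": 0, "dy": 0, "dz": -0.01, "rx": 0, "ry": 0, "rz": 0},
    {"dx": 0, "dy": 0, "dz": -0.03, "rx": 0, "ry": 0, "rz": 0},
    {"dx": 0, "dy": 0, "dz": -0.035, "rx": 0, "ry": 0, "rz": 0},
    {"dx": 0, "dy": 0, "dz": -0.035, "rx": 0, "ry": 0, "rz": 0},
    {"dx": 0, "dy": 0, "dz": -0.03, "rx": 0, "ry": 0, "rz": 0},
  ],
)

```text
clock: 5.9
tool_pos: [0.4991, 0.2318, 0.1668]
ee_rot: [-0.0, 1.0, -0.001, 0.0]
force: [0.8, 0.3, -0.9]
gripper_width: 0.399
finger_force: 30.5
```

>>> drive_tool(
  steps=[
    {"dx": 0, "dy": 0.015, "dz": 0, "rx": 0, "ry": 0, "rz": 0},
    {"dx": 0, "dy": 0.025, "dz": 0, "rx": 0, "ry": 0, "rz": 0},
    {"dx": 0, "dy": 0.03, "dz": 0, "rx": 0, "ry": 0, "rz": 0},
    {"dx": 0, "dy": 0.03, "dz": 0, "rx": 0, "ry": 0, "rz": 0},
    {"dx": 0, "dy": 0.03, "dz": 0, "rx": 0, "ry": 0, "rz": 0},
  ],
)

```text
clock: 6.32
tool_pos: [0.4985, 0.1004, 0.1648]
ee_rot: [0.0, 1.0, -0.001, 0.0]
force: [0.9, -0.2, -1.2]
gripper_width: 0.391
finger_force: 30.5
```

>>> drive_tool(
  steps=[
    {"dx": 0, "dy": 0.03, "dz": 0, "rx": 0, "ry": 0, "rz": 0},
    {"dx": 0.005, "dy": 0.03, "dz": 0, "rx": 0, "ry": 0, "rz": 0},
    {"dx": 0.01, "dy": 0.03, "dz": 0, "rx": 0, "ry": 0, "rz": 0},
    {"dx": 0.01, "dy": 0.03, "dz": 0, "rx": 0, "ry": 0, "rz": 0},
    {"dx": 0.01, "dy": 0.03, "dz": 0, "rx": 0, "ry": 0, "rz": 0},
  ],
)

```text
clock: 6.73
tool_pos: [0.5334, -0.05, 0.1648]
ee_rot: [-0.0, 1.0, -0.002, -0.0]
force: [0.6, 0.1, -0.8]
gripper_width: 0.394
finger_force: 30.5
```

>>> drive_tool(
  steps=[
    {"dx": 0.006, "dy": 0.03, "dz": 0, "rx": 0, "ry": 0, "rz": 0},
    {"dx": 0.005, "dy": 0.02, "dz": 0, "rx": 0, "ry": 0, "rz": 0},
    {"dx": 0, "dy": 0.01, "dz": 0, "rx": 0, "ry": 0, "rz": 0},
    {"dx": 0, "dy": 0, "dz": 0, "rx": 0, "ry": 0, "rz": 0},
    {"dx": 0, "dy": 0, "dz": 0, "rx": 0, "ry": 0, "rz": 0},
  ],
)

```text
clock: 7.15
tool_pos: [0.5438, -0.1077, 0.1643]
ee_rot: [-0.0, 1.0, -0.002, -0.0]
force: [-0.1, 0.9, -0.8]
gripper_width: 0.395
finger_force: 30.5
```

```bash
cat > look.py <<'E'
import sys
from h import *
k=sys.argv[1]
for n in("scene","top"): cv2.imwrite(f"pics/{n}{k}.png",snapshot(n))
s=env.read_state();print(s["clock"],s["tool_pos"].round(4),s["ee_rot"].round(4),s["force"].round(2),round(float(s["gripper_width"]),3))
q=proj("scene",s["tool_pos"])[0]; p=proj("top",s["tool_pos"])[0]; print("tcp px scene",q.round(1),"top",p.round(1))
f=lambda im,c,h,w:cv2.resize(im[max(0,int(c[0])-h):int(c[0])+h,max(0,int(c[1])-w):int(c[1])+w],(400,400),interpolation=cv2.INTER_CUBIC)
cv2.imwrite(f"pics/pair{k}.png",np.hstack([f(cv2.imread(f"pics/top{k}.png"),p,50,50),f(cv2.imread(f"pics/scene{k}.png"),q,40,40)]))
E
python3 look.py 2
```

```text
7.25 [ 0.544  -0.1063  0.1645] [-5.e-04  1.e+00 -3.e-04 -0.e+00] [-0.31 -0.99 -0.89] 0.392
tcp px scene [162.2 299. ] top [189.2 338.7]
```

View pics/pair2.png

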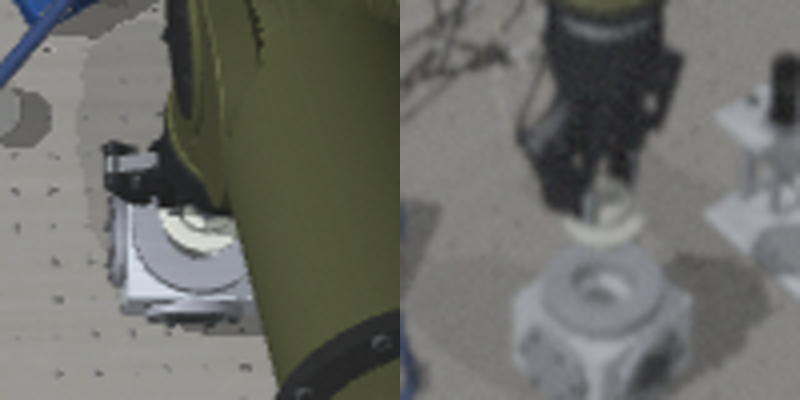

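The guide hangs upright from the fingers: flange at left-panel (205,235) and right-panel (603,225), just above the ring at right-panel (603,285). I'll measure the offset of flange to ring in each view on its own, so that calibration errors cancel.

```bash
cat > rel.py <<'E'
from fit import *
def G(im):
    b=cv2.GaussianBlur(cv2.cvtColor(im,cv2.COLOR_BGR2GRAY).astype(np.float32),(0,0),1); return cv2.Sobel(b,-1,1,0),cv2.Sobel(b,-1,0,1)
def arcfit(n,im,arcs,x0,span=.008,step=.0005):
    # arcs: (r,z,a0deg,a1deg,sign): signed gradient normal to the curve (+ brighter inside)
    gx,gy=G(im); D=np.arange(-span,span+1e-9,step); S=np.zeros((len(D),len(D)))
    for i,dx in enumerate(D):
        for j,dy in enumerate(D):
            for r,z,a0,a1,s in arcs:
                t=np.radians(np.linspace(a0,a1,60)); e=np.c_[np.cos(t),np.sin(t),0*t]; c=np.array([x0[0]+dx,x0[1]+dy,z])
                q=proj(n,c+r*e); w=proj(n,c+(r+.002)*e)-q; w/=np.linalg.norm(w,axis=1,keepdims=True)
                m=lambda g:cv2.remap(g,q[:,1:].astype(np.float32),q[:,:1].astype(np.float32),cv2.INTER_LINEAR)[:,0]
                S[i,j]+=np.clip(-s*(m(gx)*w[:,1]+m(gy)*w[:,0]),-60,60).mean()
    i,j=np.unravel_index(S.argmax(),S.shape); return np.array([x0[0]+D[i],x0[1]+D[j]]).round(4),S.max().round(1)
E
python3 - <<'E'
from rel import *
I=lambda f:cv2.imread(f"pics/{f}.png")
p0=(.5466,-.1081)
for n in("top","scene"):
    print(n,"ring mouth0",arcfit(n,I(n+"0"),[(.022,.088,0,360,-1),(.043,.088,60,300,-1)],p0), "mouth only",arcfit(n,I(n+"0"),[(.022,.088,0,360,-1)],p0),
     "outer",arcfit(n,I(n+"0"),[(.043,.088,0,360,-1)],p0), arcfit(n,I(n+"0"),[(.043,.088,0,360,1)],p0))
    z=.1645-.0247
    print(n,"guide", arcfit(n,I(n+"2"),[(.028,z+.014,90,180,1),(.028,z+.014,180,250,1)],(.544,-.1063)),arcfit(n,I(n+"2"),[(.028,z+.014,90,190,1)],(.544,-.1063)))
E
```

```text
top ring mouth0 (array([ 0.5446, -0.1131]), np.float64(42.9)) mouth only (array([ 0.5496, -0.1106]), np.float64(44.1)) outer (array([ 0.5431, -0.1136]), np.float64(13.3)) (array([ 0.5476, -0.1006]), np.float64(23.6))
top guide (array([ 0.5425, -0.1063]), np.float64(106.9)) (array([ 0.542 , -0.1073]), np.float64(57.4))
scene ring mouth0 (array([ 0.5526, -0.1001]), np.float64(14.4)) mouth only (array([ 0.5446, -0.1066]), np.float64(23.3)) outer (array([ 0.5386, -0.1001]), np.float64(7.1)) (array([ 0.5451, -0.1116]), np.float64(18.3))
scene guide (array([ 0.541 , -0.1028]), np.float64(113.4)) (array([ 0.5405, -0.1068]), np.float64(60.0))
```

```bash
cat > ov.py <<'E'
from rel import *
def ov(n,f,c,h,curves,out=400):
    im=cv2.imread(f"pics/{f}.png"); k=out/(2*h); r0,c0=int(c[0])-h,int(c[1])-h
    w=cv2.resize(im[r0:r0+2*h,c0:c0+2*h],(out,out),interpolation=cv2.INTER_CUBIC)
    for x,y,r,z,col in curves:
        q=(proj(n,circ(x,y,r,z))-[r0,c0]+.5)*k-.5
        cv2.polylines(w,[(q[:,::-1]*16).round().astype(np.int32).reshape(-1,1,2)],True,col,1,cv2.LINE_AA,4)
    return w
E
python3 - <<'E'
from ov import *
from fit import fitring
ims={n:cv2.cvtColor(cv2.imread(f"pics/{n}0.png"),cv2.COLOR_BGR2GRAY).astype(np.float32) for n in("scene","top")}
for c in([(.043,.088),(.022,.088)],[(.022,.088)],[(.043,.088)],[(.043,.088),(.043,.070),(.022,.088)]):
    print({k:(v[0].round(4),round(float(v[1]))) for k,v in fitring(ims,c,(.5466,-.1081)).items()})
x,y=.5466,-.1081
L=[(x,y,.043,.088,(0,0,255)),(x,y,.022,.088,(0,255,0))]
cv2.imwrite("pics/ov0.png",np.hstack([ov("top","top0",proj("top",[x,y,.088])[0],25,L),ov("scene","scene0",proj("scene",[x,y,.088])[0],25,L)]))
E
```

```text
{'scene': (array([ 0.5447, -0.1039]), -83), 'top': (array([ 0.5467, -0.1083]), -181), 'scene+top': (array([ 0.5466, -0.1081]), -258)}
{'scene': (array([ 0.5453, -0.1047]), -47), 'top': (array([ 0.5469, -0.1083]), -106), 'scene+top': (array([ 0.5469, -0.1083]), -150)}
{'scene': (array([ 0.5331, -0.0982]), -45), 'top': (array([ 0.5436, -0.1111]), -84), 'scene+top': (array([ 0.5309, -0.0982]), -125)}
{'scene': (array([ 0.5223, -0.0998]), -148), 'top': (array([ 0.5467, -0.1083]), -252), 'scene+top': (array([ 0.5465, -0.1083]), -370)}
```

View pics/ov0.png

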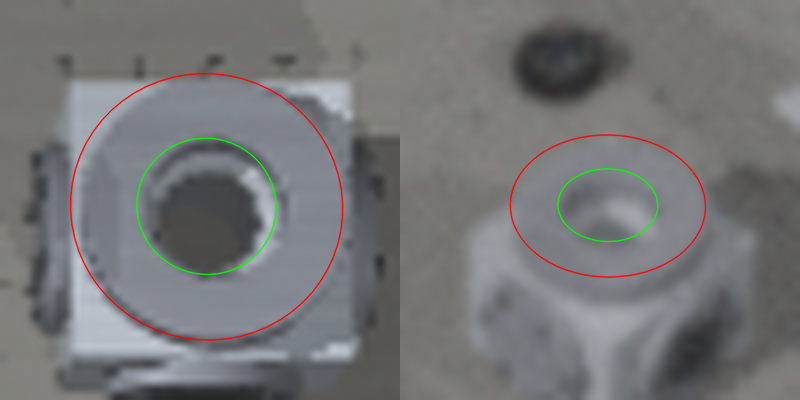

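Left panel: the green mouth circle sits about 9 crop px left of the real rim, whose centre is near (216,207), so the port is about 2.5 mm further to -y. The right panel agrees well. I'll check the top view numerically with profiles.

Run:
```python
from ov import *
g=cv2.cvtColor(cv2.imread("pics/top0.png"),cv2.COLOR_BGR2GRAY).astype(np.float32)
g=cv2.GaussianBlur(g,(0,0),.6)
c=proj("top",[.5466,-.111,.088])[0];print(c)
# unroll polar about the world centre: mean-free radial profiles by sector
R_=np.arange(.016,.050,.002)
print("mm   ",(R_*1000).astype(int))
for a0 in range(0,360,30):
    v=[]
    for r in R_:
        t=np.radians(np.linspace(a0-10,a0+10,9)); q=proj("top",np.c_[.5466+r*np.cos(t),-.111+r*np.sin(t),0*t+.088])
        v.append(cv2.remap(g,q[:,1:].astype(np.float32),q[:,:1].astype(np.float32),cv2.INTER_LINEAR).mean())
    print(a0,np.round(v).astype(int))
```

```text
[194.23708593 337.44889559]
mm    [16 18 20 22 24 26 28 30 32 34 36 38 40 42 44 46 48]
0 [113  94  92 107 124 129 132 134 135 135 134 132 127 116 110 106 107]
30 [116 106  98 109 123 128 128 129 130 131 133 134 140 149 153 145 134]
60 [107 113 111 116 126 131 132 132 131 130 128 128 133 147 160 164 159]
90 [ 80  91 102 113 127 132 133 130 124 121 121 121 123 130 145 134 122]
120 [ 75  77  84  99 120 132 136 136 136 133 131 128 126 125 134 157 175]
150 [ 74  75  81  96 117 130 134 136 137 137 138 139 136 127 120 141 171]
180 [ 74  77  86 100 117 131 136 136 137 138 138 138 134 122 110 118 139]
210 [ 81 104 135 148 142 137 136 136 136 136 136 136 134 125 114 116 124]
240 [125 157 159 147 139 136 135 136 136 136 136 136 133 127 120 117 113]
270 [162 156 138 123 132 135 135 135 134 134 134 133 128 116  97  86  82]
300 [155 136 119 123 133 135 135 134 134 133 132 131 128 122 119 119 121]
330 [116 101  99 115 127 130 131 131 132 134 134 133 130 129 135 136 130]
```

>>> drive_tool(
  steps=[
    {"dx": 0.002, "dy": 0.002, "dz": 0.01, "rx": 0, "ry": 0, "rz": 0},
    {"dx": 0.002, "dy": 0.002, "dz": 0.01, "rx": 0, "ry": 0, "rz": 0},
    {"dx": 0, "dy": 0, "dz": 0.01, "rx": 0, "ry": 0, "rz": 0},
    {"dx": 0, "dy": 0, "dz": 0, "rx": 0, "ry": 0, "rz": 0},
    {"dx": 0, "dy": 0, "dz": 0, "rx": 0, "ry": 0, "rz": 0},
  ],
)

```text
clock: 7.67
tool_pos: [0.5475, -0.1121, 0.133]
ee_rot: [-0.0, 1.0, -0.001, -0.001]
force: [-0.6, 0.1, 0.3]
gripper_width: 0.398
finger_force: 30.5
```

>>> drive_tool(
  steps=[
    {"dx": 0, "dy": 0, "dz": 0, "rx": 0, "ry": 0, "rz": 0},
    {"dx": 0, "dy": 0, "dz": 0, "rx": 0, "ry": 0, "rz": 0},
    {"dx": 0, "dy": 0, "dz": 0, "rx": 0, "ry": 0, "rz": 0},
    {"dx": 0, "dy": 0, "dz": 0, "rx": 0, "ry": 0, "rz": 0},
    {"dx": 0, "dy": 0, "dz": 0, "rx": 0, "ry": 0, "rz": 0},
  ],
)

```text
clock: 8.08
tool_pos: [0.5484, -0.1126, 0.1346]
ee_rot: [0.0, 1.0, -0.002, 0.0]
force: [0.4, -0.1, -2.2]
gripper_width: 0.391
finger_force: 30.5
```

```bash
python3 look.py 3
python3 - <<'E'
from rel import *
I=lambda f:cv2.imread(f"pics/{f}.png")
s=env.read_state()["tool_pos"]; z=s[2]-.0247
for n in("top","scene"):
    for arcs in([(.028,z+.014,90,250,1)],[(.028,z+.014,90,190,1)],[(.028,z+.014,100,240,1),(.028,z+.020,150,220,1)]):
        print(n,arcfit(n,I(n+"3"),arcs,s[:2]))
    print(n,"mouth",arcfit(n,I(n+"0"),[(.022,.088,0,360,-1)],(.5456,-.108)),arcfit(n,I(n+"0"),[(.022,.088,0,180,-1)],(.5456,-.108)))
E
```

```text
8.1833 [ 0.5483 -0.1126  0.1345] [ 0.0e+00  1.0e+00 -1.6e-03  1.0e-04] [ 0.28  0.44 -0.53] 0.397
tcp px scene [166.9 299.2] top [189.9 340. ]
top (array([ 0.5468, -0.1121]), np.float64(56.7))
top (array([ 0.5463, -0.1141]), np.float64(56.1))
top (array([ 0.5468, -0.1136]), np.float64(120.0))
top mouth (array([ 0.5501, -0.111 ]), np.float64(44.2)) (array([ 0.5496, -0.1125]), np.float64(59.7))
scene (array([ 0.5468, -0.1126]), np.float64(52.4))
scene (array([ 0.5483, -0.1121]), np.float64(59.1))
scene (array([ 0.5453, -0.1091]), np.float64(109.3))
scene mouth (array([ 0.5446, -0.1065]), np.float64(23.3)) (array([ 0.5446, -0.105 ]), np.float64(39.5))
```

>>> drive_tool(
  steps=[
    {"dx": -0.0005, "dy": -0.002, "dz": 0.008, "rx": 0, "ry": 0, "rz": 0},
    {"dx": 0, "dy": 0, "dz": 0.008, "rx": 0, "ry": 0, "rz": 0},
    {"dx": 0, "dy": 0, "dz": 0.003, "rx": 0, "ry": 0, "rz": 0},
    {"dx": 0, "dy": 0, "dz": 0, "rx": 0, "ry": 0, "rz": 0},
    {"dx": 0, "dy": 0, "dz": 0, "rx": 0, "ry": 0, "rz": 0},
  ],
)

```text
clock: 8.6
tool_pos: [0.5475, -0.1105, 0.1147]
ee_rot: [-0.0, 1.0, -0.002, -0.001]
force: [0.7, 0.0, 0.2]
gripper_width: 0.39
finger_force: 30.5
```

>>> drive_tool(
  steps=[
    {"dx": 0, "dy": 0, "dz": 0.002, "rx": 0, "ry": 0, "rz": 0},
    {"dx": 0, "dy": 0, "dz": 0.002, "rx": 0, "ry": 0, "rz": 0},
    {"dx": 0, "dy": 0, "dz": 0.001, "rx": 0, "ry": 0, "rz": 0},
    {"dx": 0, "dy": 0, "dz": 0.001, "rx": 0, "ry": 0, "rz": 0},
    {"dx": 0, "dy": 0, "dz": 0, "rx": 0, "ry": 0, "rz": 0},
  ],
)

```text
clock: 9.02
tool_pos: [0.5477, -0.1106, 0.1091]
ee_rot: [-0.0, 1.0, -0.002, -0.0]
force: [0.2, 0.3, -1.1]
gripper_width: 0.392
finger_force: 30.5
```

>>> drive_tool(
  steps=[
    {"dx": 0, "dy": 0, "dz": 0.001, "rx": 0, "ry": 0, "rz": 0},
    {"dx": 0, "dy": 0, "dz": 0.001, "rx": 0, "ry": 0, "rz": 0},
    {"dx": 0, "dy": 0, "dz": 0.001, "rx": 0, "ry": 0, "rz": 0},
    {"dx": 0, "dy": 0, "dz": 0.001, "rx": 0, "ry": 0, "rz": 0},
    {"dx": 0, "dy": 0, "dz": 0.001, "rx": 0, "ry": 0, "rz": 0},
  ],
)

```text
clock: 9.43
tool_pos: [0.5477, -0.1105, 0.1042]
ee_rot: [-0.0, 1.0, -0.002, -0.0]
force: [-1.3, 0.4, -0.2]
gripper_width: 0.395
finger_force: 30.5
```

>>> drive_tool(
  steps=[
    {"dx": 0, "dy": 0, "dz": 0.001, "rx": 0, "ry": 0, "rz": 0},
    {"dx": 0, "dy": 0, "dz": 0.001, "rx": 0, "ry": 0, "rz": 0},
    {"dx": 0, "dy": 0, "dz": 0.001, "rx": 0, "ry": 0, "rz": 0},
    {"dx": 0, "dy": 0, "dz": 0, "rx": 0, "ry": 0, "rz": 0},
    {"dx": 0, "dy": 0, "dz": 0, "rx": 0, "ry": 0, "rz": 0},
  ],
)

```text
clock: 9.85
tool_pos: [0.5477, -0.1105, 0.1012]
ee_rot: [-0.0, 1.0, -0.002, -0.0]
force: [-0.6, 0.1, -0.8]
gripper_width: 0.392
finger_force: 30.5
```

>>> drive_tool(
  steps=[
    {"dx": 0, "dy": 0, "dz": 0.001, "rx": 0, "ry": 0, "rz": 0},
    {"dx": 0, "dy": 0, "dz": 0.001, "rx": 0, "ry": 0, "rz": 0},
    {"dx": 0, "dy": 0, "dz": 0.0005, "rx": 0, "ry": 0, "rz": 0},
    {"dx": 0, "dy": 0, "dz": 0.0005, "rx": 0, "ry": 0, "rz": 0},
    {"dx": 0, "dy": 0, "dz": 0, "rx": 0, "ry": 0, "rz": 0},
  ],
)

```text
clock: 10.27
tool_pos: [0.5477, -0.1106, 0.0988]
ee_rot: [0.0, 1.0, -0.002, 0.0]
force: [-3.3, -0.4, 6.3]
gripper_width: 0.39
finger_force: 31.2
```

>>> drive_tool(
  steps=[
    {"dx": 0, "dy": 0, "dz": 0, "rx": 0, "ry": 0, "rz": 0},
    {"dx": 0, "dy": 0, "dz": 0, "rx": 0, "ry": 0, "rz": 0},
    {"dx": 0, "dy": 0, "dz": 0, "rx": 0, "ry": 0, "rz": 0},
    {"dx": 0, "dy": 0, "dz": 0, "rx": 0, "ry": 0, "rz": 0},
    {"dx": 0, "dy": 0, "dz": 0, "rx": 0, "ry": 0, "rz": 0},
  ],
  gripper=1,
)

```text
clock: 10.68
tool_pos: [0.5478, -0.1105, 0.0982]
ee_rot: [-0.0, 1.0, -0.002, -0.0]
force: [-0.2, 0.5, 0.0]
gripper_width: 1.001
finger_force: 0.0
```

Run:
```python
from h import *
s=env.read_state();print(s["clock"],s["tool_pos"].round(4),s["ee_rot"].round(4),s["force"].round(2),s["joint_pos"].round(3),s["gripper_width"])
```

```text
10.6833 [ 0.5478 -0.1105  0.0982] [-1.0e-04  1.0e+00 -1.6e-03 -0.0e+00] [-0.19  0.5   0.01] [ 0.4    0.564 -0.375  1.849  0.281  0.781 -1.698] 1.0008623405011523
```

>>> drive_tool(
  steps=[
    {"dx": 0, "dy": 0, "dz": -0.003, "rx": 0, "ry": 0, "rz": -0.06},
    {"dx": 0, "dy": 0, "dz": 0, "rx": 0, "ry": 0, "rz": -0.12},
    {"dx": 0, "dy": 0, "dz": 0, "rx": 0, "ry": 0, "rz": -0.12},
    {"dx": 0, "dy": 0, "dz": 0, "rx": 0, "ry": 0, "rz": -0.12},
    {"dx": 0, "dy": 0, "dz": 0, "rx": 0, "ry": 0, "rz": -0.12},
  ],
)

```text
clock: 11.1
tool_pos: [0.5478, -0.1106, 0.1013]
ee_rot: [0.0, 0.963, 0.268, 0.0]
force: [0.1, 0.4, -1.6]
gripper_width: 1.002
finger_force: 0.0
```

Run:
```python
from h import *
s=env.read_state();print(s["clock"],s["tool_pos"].round(4),s["ee_rot"].round(4),s["force"].round(2),s["joint_pos"].round(3),s["gripper_width"])
```

```text
11.1 [ 0.5478 -0.1106  0.1013] [0.000e+00 9.634e-01 2.680e-01 1.000e-04] [ 0.12  0.42 -1.62] [ 0.499  0.583 -0.533  1.845  0.393  0.82  -1.262] 1.0020004105631528
```

>>> drive_tool(
  steps=[
    {"dx": 0, "dy": 0, "dz": 0, "rx": 0, "ry": 0, "rz": -0.12},
    {"dx": 0, "dy": 0, "dz": 0, "rx": 0, "ry": 0, "rz": -0.12},
    {"dx": 0, "dy": 0, "dz": 0, "rx": 0, "ry": 0, "rz": -0.12},
    {"dx": 0, "dy": 0, "dz": 0, "rx": 0, "ry": 0, "rz": -0.12},
    {"dx": 0, "dy": 0, "dz": 0, "rx": 0, "ry": 0, "rz": -0.12},
  ],
)

```text
clock: 11.52
tool_pos: [0.5478, -0.1106, 0.1013]
ee_rot: [0.0, 0.841, 0.541, 0.0]
force: [0.8, -0.1, 0.3]
gripper_width: 1.002
finger_force: 0.0
```

>>> drive_tool(
  steps=[
    {"dx": 0, "dy": 0, "dz": 0, "rx": 0, "ry": 0, "rz": -0.12},
    {"dx": 0, "dy": 0, "dz": 0, "rx": 0, "ry": 0, "rz": -0.12},
    {"dx": 0, "dy": 0, "dz": 0, "rx": 0, "ry": 0, "rz": -0.12},
    {"dx": 0, "dy": 0, "dz": 0, "rx": 0, "ry": 0, "rz": -0.068},
    {"dx": 0, "dy": 0, "dz": 0, "rx": 0, "ry": 0, "rz": 0},
  ],
)

```text
clock: 11.93
tool_pos: [0.5477, -0.1108, 0.101]
ee_rot: [-0.0, 0.708, 0.706, 0.0]
force: [-0.2, -0.1, -0.7]
gripper_width: 0.998
finger_force: 0.0
```

Run:
```python
from h import *
s=env.read_state();print(s["clock"],s["tool_pos"].round(4),s["ee_rot"].round(4),s["force"].round(2),s["joint_pos"].round(3),s["gripper_width"])
```

```text
11.9333 [ 0.5477 -0.1108  0.101 ] [-3.000e-04  7.083e-01  7.059e-01  0.000e+00] [-0.18 -0.06 -0.72] [ 0.666  0.655 -0.822  1.843  0.599  0.912 -0.44 ] 0.9981686543819146
```

>>> drive_tool(
  steps=[
    {"dx": 0, "dy": 0, "dz": 0, "rx": 0, "ry": 0, "rz": 0},
    {"dx": 0, "dy": 0, "dz": 0, "rx": 0, "ry": 0, "rz": 0},
    {"dx": 0, "dy": 0, "dz": 0, "rx": 0, "ry": 0, "rz": 0},
    {"dx": 0, "dy": 0, "dz": 0, "rx": 0, "ry": 0, "rz": 0},
    {"dx": 0, "dy": 0, "dz": 0, "rx": 0, "ry": 0, "rz": 0},
  ],
  gripper=-1,
  force=20,
)

```text
clock: 12.35
tool_pos: [0.5451, -0.1105, 0.1012]
ee_rot: [-0.001, 0.709, 0.705, -0.002]
force: [-9.5, 0.3, 6.4]
gripper_width: 0.398
finger_force: 20.0
```

>>> drive_tool(
  steps=[
    {"dx": 0, "dy": 0, "dz": 0, "rx": 0, "ry": 0, "rz": 0},
    {"dx": 0, "dy": 0, "dz": 0, "rx": 0, "ry": 0, "rz": 0},
    {"dx": 0, "dy": 0, "dz": 0, "rx": 0, "ry": 0, "rz": 0},
    {"dx": 0, "dy": 0, "dz": 0, "rx": 0, "ry": 0, "rz": 0},
    {"dx": 0, "dy": 0, "dz": 0, "rx": 0, "ry": 0, "rz": 0},
  ],
)

```text
clock: 12.77
tool_pos: [0.5451, -0.1106, 0.1012]
ee_rot: [-0.001, 0.709, 0.705, -0.002]
force: [-8.6, 0.3, 7.7]
gripper_width: 0.398
finger_force: 20.0
```

>>> drive_tool(
  steps=[
    {"dx": 0, "dy": -0.001, "dz": 0, "rx": 0, "ry": 0, "rz": 0},
    {"dx": 0, "dy": -0.0015, "dz": 0, "rx": 0, "ry": 0, "rz": 0},
    {"dx": 0, "dy": 0, "dz": 0, "rx": 0, "ry": 0, "rz": 0},
    {"dx": 0, "dy": 0, "dz": 0, "rx": 0, "ry": 0, "rz": 0},
    {"dx": 0, "dy": 0, "dz": 0, "rx": 0, "ry": 0, "rz": 0},
  ],
)

```text
clock: 13.18
tool_pos: [0.5449, -0.1105, 0.1013]
ee_rot: [-0.0, 0.709, 0.705, -0.0]
force: [-4.2, -1.2, 4.3]
gripper_width: 0.396
finger_force: 20.3
```

>>> drive_tool(
  steps=[
    {"dx": 0, "dy": 0, "dz": 0, "rx": 0, "ry": 0, "rz": 0},
    {"dx": 0, "dy": 0, "dz": 0, "rx": 0, "ry": 0, "rz": 0},
    {"dx": 0, "dy": 0, "dz": 0, "rx": 0, "ry": 0, "rz": 0},
    {"dx": 0, "dy": 0, "dz": 0, "rx": 0, "ry": 0, "rz": 0},
    {"dx": 0, "dy": 0, "dz": 0, "rx": 0, "ry": 0, "rz": 0},
  ],
  gripper=1,
)

```text
clock: 13.6
tool_pos: [0.5455, -0.1105, 0.1013]
ee_rot: [0.0, 0.709, 0.705, 0.0]
force: [-0.5, 0.6, 0.6]
gripper_width: 0.993
finger_force: 0.0
```

>>> drive_tool(
  steps=[
    {"dx": 0, "dy": 0, "dz": 0, "rx": 0, "ry": 0, "rz": 0},
    {"dx": 0, "dy": 0, "dz": 0, "rx": 0, "ry": 0, "rz": 0},
    {"dx": 0, "dy": 0, "dz": 0, "rx": 0, "ry": 0, "rz": 0},
    {"dx": 0, "dy": 0, "dz": 0, "rx": 0, "ry": 0, "rz": 0},
    {"dx": 0, "dy": 0, "dz": 0, "rx": 0, "ry": 0, "rz": 0},
  ],
  gripper=-1,
)

```text
clock: 14.02
tool_pos: [0.5449, -0.1105, 0.1014]
ee_rot: [-0.0, 0.709, 0.705, -0.0]
force: [-1.1, -0.9, 1.6]
gripper_width: 0.393
finger_force: 20.0
```

>>> drive_tool(
  steps=[
    {"dx": 0, "dy": 0, "dz": 0, "rx": 0, "ry": 0, "rz": 0},
    {"dx": 0, "dy": 0, "dz": 0, "rx": 0, "ry": 0, "rz": 0},
    {"dx": 0, "dy": 0, "dz": 0, "rx": 0, "ry": 0, "rz": 0},
    {"dx": 0, "dy": 0, "dz": 0, "rx": 0, "ry": 0, "rz": 0},
    {"dx": 0, "dy": 0, "dz": 0, "rx": 0, "ry": 0, "rz": 0},
  ],
)

```text
clock: 14.43
tool_pos: [0.545, -0.1105, 0.1014]
ee_rot: [-0.0, 0.709, 0.705, -0.0]
force: [-3.1, -0.2, 4.6]
gripper_width: 0.4
finger_force: 20.4
```

>>> drive_tool(
  steps=[
    {"dx": 0, "dy": 0, "dz": 0, "rx": 0, "ry": 0, "rz": 0},
    {"dx": 0, "dy": 0, "dz": 0, "rx": 0, "ry": 0, "rz": 0},
    {"dx": 0, "dy": 0, "dz": 0, "rx": 0, "ry": 0, "rz": 0},
    {"dx": 0, "dy": 0, "dz": 0, "rx": 0, "ry": 0, "rz": 0},
    {"dx": 0, "dy": 0, "dz": 0, "rx": 0, "ry": 0, "rz": 0},
  ],
  gripper=1,
)

```text
clock: 14.85
tool_pos: [0.5454, -0.1105, 0.1012]
ee_rot: [0.0, 0.709, 0.705, 0.0]
force: [-0.6, -0.7, 0.4]
gripper_width: 1.0
finger_force: 0.0
```

>>> drive_tool(
  steps=[
    {"dx": 0, "dy": 0, "dz": -0.01, "rx": 0, "ry": 0, "rz": 0},
    {"dx": 0, "dy": 0, "dz": -0.03, "rx": 0, "ry": 0, "rz": 0},
    {"dx": 0, "dy": 0, "dz": -0.035, "rx": 0, "ry": 0, "rz": 0},
    {"dx": 0, "dy": 0, "dz": -0.035, "rx": 0, "ry": 0, "rz": 0},
    {"dx": 0, "dy": 0, "dz": -0.01, "rx": 0, "ry": 0, "rz": 0},
  ],
)

```text
clock: 15.27
tool_pos: [0.5474, -0.1095, 0.227]
ee_rot: [0.003, 0.709, 0.705, 0.002]
force: [1.3, 0.5, 1.2]
gripper_width: 1.002
finger_force: 0.0
```

>>> drive_tool(
  steps=[
    {"dx": -0.025, "dy": 0, "dz": 0, "rx": 0, "ry": 0, "rz": 0},
    {"dx": -0.035, "dy": 0, "dz": 0, "rx": 0, "ry": 0, "rz": 0},
    {"dx": -0.035, "dy": 0, "dz": 0, "rx": 0, "ry": 0, "rz": 0},
    {"dx": -0.035, "dy": 0, "dz": 0, "rx": 0, "ry": 0, "rz": 0},
    {"dx": -0.035, "dy": 0, "dz": 0, "rx": 0, "ry": 0, "rz": 0},
  ],
)

```text
clock: 15.68
tool_pos: [0.544, -0.2771, 0.222]
ee_rot: [0.0, 0.709, 0.705, 0.0]
force: [0.5, -0.6, 0.5]
gripper_width: 0.999
finger_force: 0.0
```

>>> drive_tool(
  steps=[
    {"dx": -0.02, "dy": 0.001, "dz": 0, "rx": 0, "ry": 0, "rz": 0},
    {"dx": -0.008, "dy": 0, "dz": 0, "rx": 0, "ry": 0, "rz": 0},
    {"dx": 0, "dy": 0, "dz": 0, "rx": 0, "ry": 0, "rz": 0},
    {"dx": 0, "dy": 0, "dz": 0, "rx": 0, "ry": 0, "rz": 0},
    {"dx": 0, "dy": 0, "dz": 0, "rx": 0, "ry": 0, "rz": 0},
  ],
)

```text
clock: 16.1
tool_pos: [0.5456, -0.301, 0.2218]
ee_rot: [-0.0, 0.708, 0.706, 0.001]
force: [-0.6, 0.5, 0.1]
gripper_width: 1.003
finger_force: 0.0
```

```bash
python3 look.py 4
python3 - <<'E'
from h import *
s=env.read_state();print(s["joint_pos"].round(3))
E
```

```text
16.2 [ 0.5456 -0.3013  0.2218] [1.000e-04 7.081e-01 7.061e-01 3.000e-04] [0.55 0.04 0.05] 0.997
tcp px scene [121.6 337.5] top [181.  428.3]
[ 0.971  0.626 -0.894  1.515  0.503  1.243  0.003]
```

Run:
```python
from ov import *
x,y=.545,-.1105
L=[(x,y,.028,.088,(0,0,255)),(x,y,.011,.110,(0,255,0))]
a=ov("scene","scene4",proj("scene",[x,y,.1])[0],25,L)
s=cv2.imread("pics/scene4.png")[90:190,280:380]
cv2.imwrite("pics/v4.png",np.hstack([a,cv2.resize(s,(400,400),interpolation=cv2.INTER_CUBIC)]))
for n in("scene","top"): print(n,arcfit(n,cv2.imread(f"pics/{n}4.png"),[(.028,.088,90,360,1),(.028,.094,0,360,1)],(x,y)))
```

```text
scene (array([ 0.5475, -0.108 ]), np.float64(97.2))
top (array([ 0.5465, -0.1095]), np.float64(120.0))
```

View pics/v4.png

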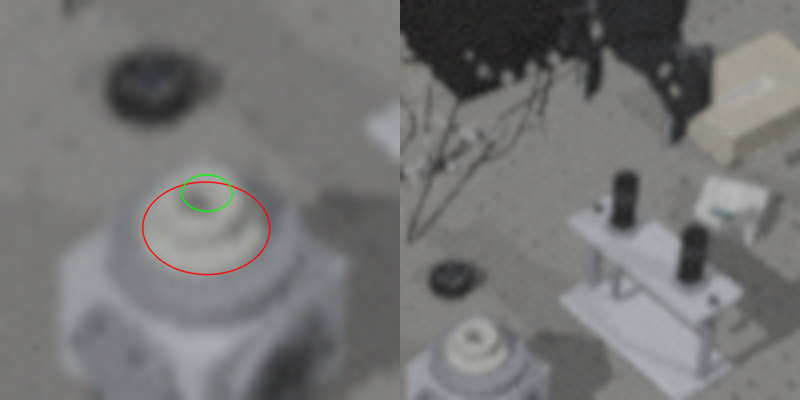

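The left panel shows the flange lying flat on the ring, with the fitted circle matching and the bore at (212,198). The right panel shows the open gripper above the stand with both probes still hanging, the long one at (625,200). Lower over the long one.

>>> drive_tool(
  steps=[
    {"dx": -0.003, "dy": 0, "dz": 0.015, "rx": 0, "ry": 0, "rz": 0},
    {"dx": 0, "dy": 0, "dz": 0.02, "rx": 0, "ry": 0, "rz": 0},
    {"dx": 0, "dy": 0, "dz": 0.02, "rx": 0, "ry": 0, "rz": 0},
    {"dx": 0, "dy": 0, "dz": 0.02, "rx": 0, "ry": 0, "rz": 0},
    {"dx": 0, "dy": 0, "dz": 0.015, "rx": 0, "ry": 0, "rz": 0},
  ],
)

```text
clock: 16.62
tool_pos: [0.5449, -0.3051, 0.1301]
ee_rot: [-0.0, 0.709, 0.706, -0.0]
force: [-0.4, 0.4, -0.1]
gripper_width: 1.001
finger_force: 0.0
```

>>> drive_tool(
  steps=[
    {"dx": 0, "dy": 0, "dz": 0.007, "rx": 0, "ry": 0, "rz": 0},
    {"dx": 0, "dy": 0, "dz": 0, "rx": 0, "ry": 0, "rz": 0},
    {"dx": 0, "dy": 0, "dz": 0, "rx": 0, "ry": 0, "rz": 0},
    {"dx": 0, "dy": 0, "dz": 0, "rx": 0, "ry": 0, "rz": 0},
    {"dx": 0, "dy": 0, "dz": 0, "rx": 0, "ry": 0, "rz": 0},
  ],
)

```text
clock: 17.03
tool_pos: [0.5458, -0.3065, 0.1256]
ee_rot: [0.001, 0.709, 0.705, 0.0]
force: [-0.1, 0.0, 0.5]
gripper_width: 0.996
finger_force: 0.0
```

>>> drive_tool(
  steps=[
    {"dx": 0, "dy": 0, "dz": 0, "rx": 0, "ry": 0, "rz": 0},
    {"dx": 0, "dy": 0, "dz": 0, "rx": 0, "ry": 0, "rz": 0},
    {"dx": 0, "dy": 0, "dz": 0, "rx": 0, "ry": 0, "rz": 0},
    {"dx": 0, "dy": 0, "dz": 0, "rx": 0, "ry": 0, "rz": 0},
    {"dx": 0, "dy": 0, "dz": 0, "rx": 0, "ry": 0, "rz": 0},
  ],
  gripper=-1,
  force=20,
)

```text
clock: 17.45
tool_pos: [0.5451, -0.3066, 0.1244]
ee_rot: [0.0, 0.709, 0.705, 0.0]
force: [-0.6, -0.5, 0.3]
gripper_width: 0.301
finger_force: 0.0
```

>>> drive_tool(
  steps=[
    {"dx": 0, "dy": 0, "dz": 0, "rx": 0, "ry": 0, "rz": 0},
    {"dx": 0, "dy": 0, "dz": 0, "rx": 0, "ry": 0, "rz": 0},
    {"dx": 0, "dy": 0, "dz": 0, "rx": 0, "ry": 0, "rz": 0},
    {"dx": 0, "dy": 0, "dz": 0, "rx": 0, "ry": 0, "rz": 0},
    {"dx": 0, "dy": 0, "dz": 0, "rx": 0, "ry": 0, "rz": 0},
  ],
)

```text
clock: 17.87
tool_pos: [0.5452, -0.3066, 0.1244]
ee_rot: [0.0, 0.709, 0.705, 0.0]
force: [-0.2, -0.6, 1.7]
gripper_width: 0.274
finger_force: 21.7
```

>>> drive_tool(
  steps=[
    {"dx": 0, "dy": 0, "dz": 0, "rx": 0, "ry": 0, "rz": 0},
    {"dx": 0, "dy": 0, "dz": 0, "rx": 0, "ry": 0, "rz": 0},
    {"dx": 0, "dy": 0, "dz": 0, "rx": 0, "ry": 0, "rz": 0},
    {"dx": 0, "dy": 0, "dz": 0, "rx": 0, "ry": 0, "rz": 0},
    {"dx": 0.0015, "dy": 0, "dz": 0, "rx": 0, "ry": 0, "rz": 0},
  ],
  gripper=1,
)

```text
clock: 18.28
tool_pos: [0.5449, -0.3053, 0.1241]
ee_rot: [-0.0, 0.709, 0.705, -0.0]
force: [-0.4, -0.5, 0.9]
gripper_width: 0.956
finger_force: 0.0
```

>>> drive_tool(
  steps=[
    {"dx": 0, "dy": 0, "dz": 0, "rx": 0, "ry": 0, "rz": 0.12},
    {"dx": 0, "dy": 0, "dz": 0, "rx": 0, "ry": 0, "rz": 0.12},
    {"dx": 0, "dy": 0, "dz": 0, "rx": 0, "ry": 0, "rz": 0.12},
    {"dx": 0, "dy": 0, "dz": 0, "rx": 0, "ry": 0, "rz": 0.12},
    {"dx": 0, "dy": 0, "dz": 0, "rx": 0, "ry": 0, "rz": 0.12},
  ],
)

```text
clock: 18.7
tool_pos: [0.5451, -0.3048, 0.1243]
ee_rot: [-0.0, 0.887, 0.461, 0.0]
force: [0.5, 0.7, -1.0]
gripper_width: 1.0
finger_force: 0.0
```

>>> drive_tool(
  steps=[
    {"dx": 0, "dy": 0, "dz": 0, "rx": 0, "ry": 0, "rz": 0.12},
    {"dx": 0, "dy": 0, "dz": 0, "rx": 0, "ry": 0, "rz": 0.12},
    {"dx": 0, "dy": 0, "dz": 0, "rx": 0, "ry": 0, "rz": 0.12},
    {"dx": 0, "dy": 0, "dz": 0, "rx": 0, "ry": 0, "rz": 0.12},
    {"dx": 0, "dy": 0, "dz": 0, "rx": 0, "ry": 0, "rz": 0.12},
  ],
)

```text
clock: 19.12
tool_pos: [0.5451, -0.3048, 0.1243]
ee_rot: [-0.0, 0.984, 0.179, 0.0]
force: [0.1, 0.9, 0.9]
gripper_width: 1.002
finger_force: 0.0
```

>>> drive_tool(
  steps=[
    {"dx": 0, "dy": 0, "dz": 0, "rx": 0, "ry": 0, "rz": 0.12},
    {"dx": 0, "dy": 0, "dz": 0, "rx": 0, "ry": 0, "rz": 0.12},
    {"dx": 0, "dy": 0, "dz": 0, "rx": 0, "ry": 0, "rz": 0.12},
    {"dx": 0, "dy": 0, "dz": 0, "rx": 0, "ry": 0, "rz": 0.005},
    {"dx": 0, "dy": 0, "dz": 0, "rx": 0, "ry": 0, "rz": 0},
  ],
)

```text
clock: 19.53
tool_pos: [0.5452, -0.3047, 0.1243]
ee_rot: [0.0, 1.0, 0.002, -0.0]
force: [0.3, 0.6, 0.4]
gripper_width: 1.004
finger_force: 0.0
```

Run:
```python
from h import *
s=env.read_state();print(s["clock"],s["tool_pos"].round(4),s["ee_rot"].round(4),s["force"].round(2),s["joint_pos"].round(3),s["qvel"].round(3))
```

```text
19.5333 [ 0.5452 -0.3047  0.1243] [ 1.0e-04  1.0e+00  1.7e-03 -1.0e-04] [0.27 0.59 0.42] [ 0.719  0.622 -0.412  1.642  0.294  0.939 -1.366] [ 0.011  0.004 -0.015  0.002  0.009  0.001  0.03 ]
```

Close firmly now along y, with x already centred.

>>> drive_tool(
  steps=[
    {"dx": 0, "dy": 0, "dz": 0, "rx": 0, "ry": 0, "rz": 0},
    {"dx": 0, "dy": 0, "dz": 0, "rx": 0, "ry": 0, "rz": 0},
    {"dx": 0, "dy": 0, "dz": 0, "rx": 0, "ry": 0, "rz": 0},
    {"dx": 0, "dy": 0, "dz": 0, "rx": 0, "ry": 0, "rz": 0},
    {"dx": 0, "dy": 0, "dz": 0, "rx": 0, "ry": 0, "rz": 0},
  ],
  gripper=-1,
  force=30,
)

```text
clock: 19.95
tool_pos: [0.545, -0.3051, 0.1242]
ee_rot: [-0.0, 1.0, 0.0, -0.0]
force: [-0.2, -0.6, 0.7]
gripper_width: 0.301
finger_force: 1.1
```

>>> drive_tool(
  steps=[
    {"dx": 0, "dy": 0, "dz": 0, "rx": 0, "ry": 0, "rz": 0},
    {"dx": 0, "dy": 0, "dz": 0, "rx": 0, "ry": 0, "rz": 0},
    {"dx": 0, "dy": 0, "dz": 0, "rx": 0, "ry": 0, "rz": 0},
    {"dx": 0, "dy": 0, "dz": 0, "rx": 0, "ry": 0, "rz": 0},
    {"dx": 0, "dy": 0, "dz": 0, "rx": 0, "ry": 0, "rz": 0},
  ],
  force=60,
)

```text
clock: 20.37
tool_pos: [0.5451, -0.305, 0.1243]
ee_rot: [0.0, 1.0, -0.0, 0.0]
force: [0.2, -0.0, 1.4]
gripper_width: 0.268
finger_force: 58.6
```

>>> drive_tool(
  steps=[
    {"dx": 0, "dy": 0, "dz": -0.01, "rx": 0, "ry": 0, "rz": 0},
    {"dx": 0, "dy": 0, "dz": -0.015, "rx": 0, "ry": 0, "rz": 0},
    {"dx": 0, "dy": 0, "dz": -0.015, "rx": 0, "ry": 0, "rz": 0},
    {"dx": 0, "dy": 0, "dz": -0.015, "rx": 0, "ry": 0, "rz": 0},
    {"dx": 0, "dy": 0, "dz": -0.015, "rx": 0, "ry": 0, "rz": 0},
  ],
)

```text
clock: 20.78
tool_pos: [0.545, -0.305, 0.1955]
ee_rot: [-0.0, 1.0, -0.0, -0.0]
force: [0.2, -0.5, -1.0]
gripper_width: 0.269
finger_force: 58.7
```

>>> drive_tool(
  steps=[
    {"dx": 0, "dy": 0, "dz": -0.015, "rx": 0, "ry": 0, "rz": 0},
    {"dx": 0, "dy": 0, "dz": -0.015, "rx": 0, "ry": 0, "rz": 0},
    {"dx": 0, "dy": 0, "dz": -0.02, "rx": 0, "ry": 0, "rz": 0},
    {"dx": 0, "dy": 0, "dz": -0.02, "rx": 0, "ry": 0, "rz": 0},
    {"dx": 0, "dy": 0, "dz": -0.01, "rx": 0, "ry": 0, "rz": 0},
  ],
)

```text
clock: 21.2
tool_pos: [0.5458, -0.3051, 0.2773]
ee_rot: [0.001, 1.0, -0.0, 0.001]
force: [0.7, 0.1, -0.8]
gripper_width: 0.265
finger_force: 58.8
```

>>> drive_tool(
  steps=[
    {"dx": 0, "dy": -0.01, "dz": 0, "rx": 0, "ry": 0, "rz": 0},
    {"dx": 0, "dy": -0.015, "dz": 0, "rx": 0, "ry": 0, "rz": 0},
    {"dx": 0, "dy": -0.02, "dz": 0, "rx": 0, "ry": 0, "rz": 0},
    {"dx": 0, "dy": -0.02, "dz": 0, "rx": 0, "ry": 0, "rz": 0},
    {"dx": 0, "dy": -0.02, "dz": 0, "rx": 0, "ry": 0, "rz": 0},
  ],
)

```text
clock: 21.62
tool_pos: [0.5442, -0.2171, 0.2727]
ee_rot: [-0.001, 1.0, 0.001, -0.001]
force: [0.1, 0.4, -1.5]
gripper_width: 0.264
finger_force: 58.8
```

>>> drive_tool(
  steps=[
    {"dx": 0, "dy": -0.02, "dz": 0, "rx": 0, "ry": 0, "rz": 0},
    {"dx": 0, "dy": -0.02, "dz": 0, "rx": 0, "ry": 0, "rz": 0},
    {"dx": 0, "dy": -0.02, "dz": 0, "rx": 0, "ry": 0, "rz": 0},
    {"dx": 0, "dy": -0.02, "dz": 0, "rx": 0, "ry": 0, "rz": 0},
    {"dx": 0, "dy": -0.015, "dz": 0, "rx": 0, "ry": 0, "rz": 0},
  ],
)

```text
clock: 22.03
tool_pos: [0.5439, -0.121, 0.2729]
ee_rot: [-0.001, 1.0, 0.002, -0.001]
force: [-0.7, -0.6, -1.3]
gripper_width: 0.267
finger_force: 58.8
```

>>> drive_tool(
  steps=[
    {"dx": 0, "dy": -0.01, "dz": 0, "rx": 0, "ry": 0, "rz": 0},
    {"dx": 0, "dy": -0.0045, "dz": 0, "rx": 0, "ry": 0, "rz": 0},
    {"dx": 0, "dy": 0, "dz": 0, "rx": 0, "ry": 0, "rz": 0},
    {"dx": 0, "dy": 0, "dz": 0, "rx": 0, "ry": 0, "rz": 0},
    {"dx": 0, "dy": 0, "dz": 0, "rx": 0, "ry": 0, "rz": 0},
  ],
)

```text
clock: 22.45
tool_pos: [0.5449, -0.1117, 0.2739]
ee_rot: [0.0, 1.0, -0.001, -0.0]
force: [0.9, 0.4, -1.1]
gripper_width: 0.265
finger_force: 58.8
```

>>> drive_tool(
  steps=[
    {"dx": 0, "dy": 0, "dz": 0, "rx": 0, "ry": 0, "rz": 0},
    {"dx": 0, "dy": 0, "dz": 0, "rx": 0, "ry": 0, "rz": 0},
    {"dx": 0, "dy": 0, "dz": 0, "rx": 0, "ry": 0, "rz": 0},
    {"dx": 0, "dy": 0, "dz": 0, "rx": 0, "ry": 0, "rz": 0},
    {"dx": 0, "dy": 0, "dz": 0, "rx": 0, "ry": 0, "rz": 0},
  ],
)

```text
clock: 22.87
tool_pos: [0.5451, -0.1108, 0.2743]
ee_rot: [-0.0, 1.0, -0.0, 0.0]
force: [0.4, -0.2, -1.7]
gripper_width: 0.266
finger_force: 58.8
```

```bash
python3 look.py 5
python3 - <<'E'
from ov import *
s=env.read_state()["tool_pos"]; x,y=s[:2]; zt=s[2]-.1243+.015
print("tip z",zt)
# rod in scene: overlay predicted rod end + collar, and predicted guide bore
L=[(x,y,.005,zt,(0,0,255)),(x,y,.016,zt+.09,(255,0,0)),(.545,-.1105,.011,.110,(0,255,0))]
W=[ov("scene","scene5",proj("scene",[x,y,.15])[0],25,L),ov("top","top5",proj("top",[x,y,.15])[0],25,L)]
cv2.imwrite("pics/v5.png",np.hstack(W))
E
```

```text
22.9667 [ 0.5451 -0.1106  0.2743] [-0.e+00  1.e+00 -2.e-04  0.e+00] [ 0.06  0.34 -1.16] 0.266
tcp px scene [137.  300.3] top [178.5 345.9]
tip z 0.1649905368520374
```

View pics/v5.png

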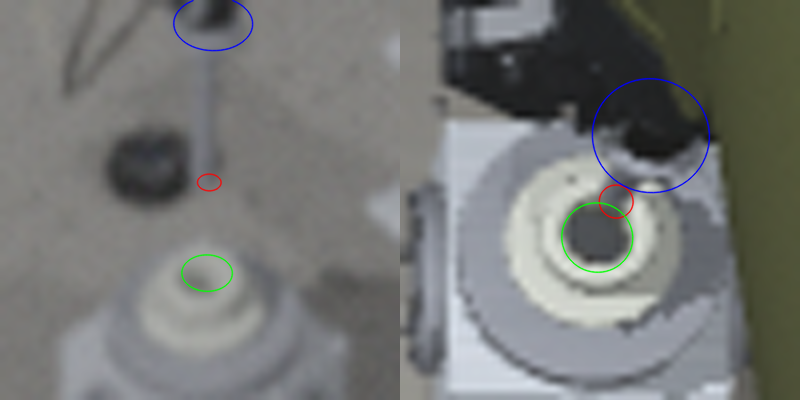

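Left panel: rod near x=203 (predicted 208), bore at about (209,277). Right panel: rod end near (614,198), bore at (595,233). The rod is upright and almost over the hole, so I'll quantify the remaining offset by differencing against the earlier pictures.

```bash
cat > rod.py <<'E'
import sys
from rel import *
k=sys.argv[1]
s=env.read_state()["tool_pos"]; x,y=s[:2]; zt=s[2]-.1243+.015
gray=lambda f:cv2.cvtColor(cv2.imread(f"pics/{f}.png"),cv2.COLOR_BGR2GRAY).astype(np.float32)
for n in("scene","top"):
    d=np.abs(cv2.GaussianBlur(gray(n+k)-gray(n+"4"),(0,0),.5)); T=np.array(K(n)[0]["pose"]); 
    u=T[:3,0].copy(); u[2]=0; u/=np.linalg.norm(u)      # horizontal world direction = image right
    t=np.arange(-.014,.0141,.001)
    print(n,"u",u.round(2))
    for z in np.arange(max(zt+.004,.114),zt+.085,.010):
        q=proj(n,np.array([x,y,z])+t[:,None]*u)
        v=cv2.remap(d,q[:,1:].astype(np.float32),q[:,:1].astype(np.float32),cv2.INTER_LINEAR)[:,0]
        print(round(z,3),"offset mm",round(float((np.clip(v-8,0,None)*t).sum()/(np.clip(v-8,0,None).sum()+1e-6)*1e3),1),v.round().astype(int))
    # guide hub-top bore & flange in best unoccluded picture
    g=cv2.imread(f"pics/{n}4.png")
    for nm,a in(("bore",[(.011,.110,0,360,-1)]),("hub",[(.018,.110,0,360,1)]),("flange",[(.028,.088,90,360,1)]),("all",[(.011,.110,0,360,-1),(.018,.110,100,250,1),(.028,.088,90,320,1)])):
        f,sc=arcfit(n,g,a,(.545,-.1105),.006); e=f-np.array([.545,-.1105]); print(nm,f,sc,"along u mm",round(float(e@u[:2])*1e3,1))
E
python3 rod.py 5
```

```text
scene u [-0.71 -0.7   0.  ]
0.169 offset mm -5.2 [ 3  4  8 13 18 23 27 32 36 36 33 30 27 21 16 11  8  5  2  1  1  1  1  2
  2  2  2  2  1]
0.179 offset mm -4.9 [ 3  3  7 13 20 26 32 37 43 41 37 34 30 25 21 15 12  8  4  2  2  1  1  1
  1  1  1  1  1]
0.189 offset mm -5.9 [ 3  4  7 10 14 17 20 24 27 24 21 18 14 10  6  3  3  3  2  2  1  1  1  1
  1  1  1  1  1]
0.199 offset mm 0.0 [1 2 2 3 3 4 4 5 6 5 4 3 3 3 4 4 3 2 1 2 3 4 4 3 2 2 2 1 1]
0.209 offset mm -0.0 [1 1 1 1 1 1 1 1 2 2 3 3 5 7 8 8 6 4 3 3 3 3 3 2 2 2 1 1 0]
0.219 offset mm 1.7 [ 1  1  1  1  1  1  1  1  2  2  3  3  6  8 11 11 11 11  9  7  5  3  3  2
  2  2  1  1  0]
0.229 offset mm 0.0 [2 2 2 2 2 2 2 3 2 2 2 2 4 6 9 8 7 7 6 5 4 3 3 3 2 2 1 0 0]
0.239 offset mm 0.0 [1 1 1 1 2 2 2 2 2 2 2 2 3 4 5 6 6 7 6 6 5 5 4 4 4 3 2 2 1]
0.249 offset mm 2.0 [ 6  8  9 10 12 12 14 15 16 18 19 20 20 20 20 22 24 26 25 24 24 23 22 20
 19 16 13 11  9]
bore [ 0.545  -0.1045] 32.7 along u mm -4.2
hub [ 0.546  -0.1045] 37.6 along u mm -4.9
flange [ 0.55   -0.1105] 50.6 along u mm -3.6
all [ 0.545  -0.1045] 101.4 along u mm -4.2
top u [-0.02 -1.    0
[... 557 characters left out ...]
]
0.219 offset mm 4.4 [17 16 16 14  9  6 12 18 16 14 13 14 17 26 34 30 25 22 21 27 39 49 46 43
 40 38 34 30 24]
0.229 offset mm 4.5 [ 14  12  10   6   3   7  11  13  16  13   8  16  46  69  77  86  92  97
  99 101 100  96  91  78  66  51  35  25  17]
0.239 offset mm 3.0 [  9   8   8   9  11  12  19  26  42  59  77  92 104 107 109 109 110 110
 109 106 102  96  87  77  70  62  51  39  39]
0.249 offset mm 2.3 [  8  17  25  31  37  47  57  74  90 100 105 107 107 106 106 105 103 100
  93  85  82  83  84  84  84  85  86  98 110]
bore [ 0.5445 -0.111 ] 60.0 along u mm 0.5
hub [ 0.549  -0.1105] 40.4 along u mm -0.1
flange [ 0.5465 -0.111 ] 60.0 along u mm 0.5
all [ 0.548 -0.111] 153.7 along u mm 0.4
```

Run:
```python
from rel import *
gray=lambda f:cv2.cvtColor(cv2.imread(f"pics/{f}.png"),cv2.COLOR_BGR2GRAY).astype(int)
x,y,zt=.5451,-.1107,.165
for n in("scene","top"):
    a=gray(n+"5");b=gray(n+"4")
    q=proj(n,[[x,y,zt+h] for h in(0,.03,.06,.09)]); print(n,"pred axis rc",q.round(1).tolist(), "bore",proj(n,[.545,-.1105,.11])[0].round(1))
    r0,r1=int(q[:,0].min())-3,int(q[:,0].max())+(5 if n=="scene" else 12); c0,c1=int(q[:,1].min())-10,int(q[:,1].max())+10
    print("cols",c0,c1)
    for r in range(r0,r1): print(r,a[r,c0:c1],"|",(a-b)[r,c0:c1])
```

```text
scene pred axis rc [[161.3, 299.7], [154.9, 299.8], [148.3, 300.0], [141.4, 300.2]] bore [172.6 299.4]
cols 289 310
138 [131 130 123 107  85  67  52  53  72 109  99  56  37  45  68 105 123 128
 129 129 126] | [  0   2  -1  -3 -16 -44 -73 -73 -53 -21 -29 -72 -93 -82 -59 -13  -5  -1
  -1  -1  -1]
139 [132 127 111 101 103 100  80  63  84 108  92  58  42  44  70 108 125 128
 130 129 127] | [  2   2  -1   0  -6 -23 -46 -65 -42 -22 -37 -74 -89 -86 -54 -14  -1   0
   3   2  -1]
140 [130 122 106 113 125 119 101  84  98 107  83  52  38  46  81 118 125 129
 127 126 129] | [  2   1   1   4   0  -8 -30 -42 -28 -20 -47 -73 -90 -82 -49  -5  -2   1
   0   0   1]
141 [125 110 110 121 130 128 121 104 101  93  68  46  44  58  87 118 125 130
 129 126 127] | [  4  -1  -2  -3   4  -1  -9 -23 -29 -33 -54 -72 -84 -69 -44  -9  -3   4
   2   1   0]
142 [103 105 122 129 130 130 124 119 104  90  73  71  75  85 103 113 125 129
 130 129 127] | [ -4  -1   0   1   1   0  -3  -9 -25 -38 -51 -48 -55 -46 -26 -13  -5   0
   4   5   2]
143 [ 98 113 127 129 128 128 128 125 120 120 114 114 112 110 110 114 125 131
 128 13
[... 7697 characters left out ...]
5 212 209 194 146  72  82  79  90 152 207 203 176 125 141 142
 137 100 102 100 100 101] | [19 18 17 19 18 19 15  8  8  7  8 15 19 19 17 12 14 15 13 10 10  9  9  9]
197 [209 202 170 165 216 212 203 200 207 195 202 205 207 194 142 141 141 140
 127 102 102 103 102 103] | [19 18 16 16 18 18 19 18 18 18 19 19 18 17 14 15 13 14 13 10  9 11 10 10]
198 [209 209 201 166 150 196 216 214 211 211 210 204 162 125 142 141 142 139
 112 102 103 102 102 104] | [18 18 19 16 16 18 18 19 18 19 18 19 16 12 15 13 14 13 11 11 11 10 10 10]
199 [211 209 209 204 178 131 135 159 174 170 152 114 128 142 142 143 141 128
 103 102 102 102 105 115] | [19 18 20 18 17 13 13 16 16 16 16 12 14 15 14 16 14 12 10 10  9  9 11 11]
```

>>> drive_tool(
  steps=[
    {"dx": 0, "dy": 0, "dz": 0.01, "rx": 0, "ry": 0, "rz": 0},
    {"dx": 0, "dy": 0, "dz": 0.01, "rx": 0, "ry": 0, "rz": 0},
    {"dx": 0, "dy": 0, "dz": 0.01, "rx": 0, "ry": 0, "rz": 0},
    {"dx": 0, "dy": 0, "dz": 0.01, "rx": 0, "ry": 0, "rz": 0},
    {"dx": 0, "dy": 0, "dz": 0.005, "rx": 0, "ry": 0, "rz": 0},
  ],
)

```text
clock: 23.38
tool_pos: [0.5442, -0.1105, 0.2271]
ee_rot: [-0.0, 1.0, -0.0, -0.001]
force: [-0.7, 0.0, -1.4]
gripper_width: 0.267
finger_force: 58.8
```

>>> drive_tool(
  steps=[
    {"dx": 0, "dy": 0, "dz": 0, "rx": 0, "ry": 0, "rz": 0},
    {"dx": 0, "dy": 0, "dz": 0, "rx": 0, "ry": 0, "rz": 0},
    {"dx": 0, "dy": 0, "dz": 0, "rx": 0, "ry": 0, "rz": 0},
    {"dx": 0, "dy": 0, "dz": 0, "rx": 0, "ry": 0, "rz": 0},
    {"dx": 0, "dy": 0, "dz": 0, "rx": 0, "ry": 0, "rz": 0},
  ],
)

```text
clock: 23.8
tool_pos: [0.5454, -0.1105, 0.2298]
ee_rot: [0.0, 1.0, -0.0, 0.0]
force: [-0.2, 1.2, -1.9]
gripper_width: 0.263
finger_force: 58.8
```

```bash
python3 look.py 6
python3 - <<'E'
from rel import *
gray=lambda f:cv2.cvtColor(cv2.imread(f"pics/{f}.png"),cv2.COLOR_BGR2GRAY).astype(int)
s=env.read_state()["tool_pos"];x,y=s[:2];zt=s[2]-.1243+.015
for n in("scene","top"):
    a=gray(n+"6");b=gray(n+"4")
    q=proj(n,[[x,y,zt+h] for h in(0,.03)]); B=proj(n,[.545,-.1105,.11])[0]; print(n,"pred tip,+30",q.round(1).tolist(),"bore",B.round(1))
    r0,r1=int(B[0])-(14 if n=="scene" else 9),int(B[0])+9; c0,c1=int(B[1])-(10 if n=="scene" else 8),int(B[1])+11
    print("cols",c0,c1)
    for r in range(r0,r1): print(r,*a[r,c0:c1],"|",*b[r,c0:c1])
E
```

```text
23.9 [ 0.5453 -0.1106  0.2296] [ 1.e-04  1.e+00 -1.e-04  3.e-04] [-0.42 -0.06 -1.69] 0.265
tcp px scene [147.2 300. ] top [182.8 343.6]
scene pred tip,+30 [[170.5, 299.4], [164.4, 299.5]] bore [172.6 299.4]
cols 289 310
158 60 56 61 60 60 63 61 70 87 118 115 100 96 110 119 119 117 120 119 120 119 | 61 60 57 59 61 60 61 65 59 69 82 86 95 113 119 118 120 121 119 120 117
159 59 63 61 62 67 75 71 63 81 118 117 95 95 111 119 118 121 122 120 122 118 | 64 64 67 60 63 75 69 61 53 61 77 82 92 113 114 118 120 120 120 119 120
160 49 60 62 68 72 78 65 52 80 111 115 99 103 115 121 121 119 119 120 121 118 | 57 61 65 67 73 76 65 52 54 65 77 88 103 115 116 120 118 118 118 119 119
161 45 51 57 65 65 56 45 49 75 114 115 105 113 118 119 119 121 122 119 120 118 | 43 49 53 61 69 57 52 43 54 74 89 100 113 120 118 122 119 117 121 117 118
162 46 48 45 52 50 47 45 55 81 113 115 109 120 120 121 119 115 116 120 118 120 | 48 45 45 49 50 47 43 48 67 92 112 114 121 124 118 116 116 115 118 118 120
163 74 60 52 50 55 54 54 77 102 118 115 112 126 125 126 117 110 112 117 117 119 | 65 59 52 50 51 50 58 78 99 116 122 1
[... 5059 characters left out ...]
 184 154 149 198 194 184 182 189 177 183 186 189 177 128 126 128 126 114
198 209 208 201 167 149 196 216 214 212 210 210 203 162 124 141 142 142 138 112 | 191 191 182 150 134 178 198 195 193 192 192 185 146 113 127 128 128 126 101
199 211 210 208 204 179 131 135 158 174 170 152 115 127 141 141 142 142 127 101 | 192 191 189 186 161 118 122 143 158 154 136 102 114 127 128 127 127 116 93
200 214 211 210 209 202 181 174 119 118 125 127 141 141 141 142 143 138 112 103 | 195 192 191 191 184 163 157 108 107 113 114 127 127 128 129 129 125 100 93
201 190 214 209 209 209 208 208 206 206 206 207 206 206 206 205 195 136 102 103 | 172 195 190 192 189 189 189 188 187 187 188 187 188 188 186 177 123 93 93
```

>>> drive_tool(
  steps=[
    {"dx": -0.0013, "dy": -0.0005, "dz": 0.003, "rx": 0, "ry": 0, "rz": 0},
    {"dx": 0, "dy": 0, "dz": 0.003, "rx": 0, "ry": 0, "rz": 0},
    {"dx": 0, "dy": 0, "dz": 0, "rx": 0, "ry": 0, "rz": 0},
    {"dx": 0, "dy": 0, "dz": 0, "rx": 0, "ry": 0, "rz": 0},
    {"dx": 0, "dy": 0, "dz": 0, "rx": 0, "ry": 0, "rz": 0},
  ],
)

```text
clock: 24.32
tool_pos: [0.5438, -0.11, 0.2232]
ee_rot: [-0.0, 1.0, -0.0, -0.0]
force: [0.4, -0.7, -0.9]
gripper_width: 0.264
finger_force: 58.8
```

>>> drive_tool(
  steps=[
    {"dx": 0, "dy": 0, "dz": 0, "rx": 0, "ry": 0, "rz": 0},
    {"dx": 0, "dy": 0, "dz": 0, "rx": 0, "ry": 0, "rz": 0},
    {"dx": 0, "dy": 0, "dz": 0, "rx": 0, "ry": 0, "rz": 0},
    {"dx": 0, "dy": 0, "dz": 0, "rx": 0, "ry": 0, "rz": 0},
    {"dx": 0, "dy": 0, "dz": 0, "rx": 0, "ry": 0, "rz": 0},
  ],
)

```text
clock: 24.73
tool_pos: [0.5438, -0.11, 0.2233]
ee_rot: [0.0, 1.0, -0.0, 0.0]
force: [0.0, -0.0, -1.0]
gripper_width: 0.267
finger_force: 58.8
```

```bash
python3 look.py 7
python3 - <<'E'
from rel import *
gray=lambda f:cv2.cvtColor(cv2.imread(f"pics/{f}.png"),cv2.COLOR_BGR2GRAY).astype(int)
s=env.read_state()["tool_pos"];x,y=s[:2];zt=s[2]-.1243+.015
for n in("scene","top"):
    a=gray(n+"7");b=gray(n+"4")
    print(n,"tip z",zt.round(4),"tip axis",proj(n,[x,y,zt])[0].round(2),"tip near edge/left/right",proj(n,[[x-.005,y,zt],[x,y+.005,zt],[x,y-.005,zt]]).round(2).tolist(),"bore",proj(n,[.545,-.1105,.11])[0].round(2))
    if n=="scene": R,C=(164,178),(293,306)
    else: R,C=(186,198),(331,346)
    for r in range(*R): print(r,*a[r,C[0]:C[1]],"|",*b[r,C[0]:C[1]])
E
```

```text
24.8333 [ 0.5438 -0.11    0.2233] [-0.e+00  1.e+00 -1.e-04  0.e+00] [ 0.4  -0.07 -1.18] 0.267
tcp px scene [148.9 300.1] top [184.1 343. ]
scene tip z 0.114 tip axis [172.06 299.56] tip near edge/left/right [[172.78, 300.61], [172.81, 298.57], [171.32, 300.55]] bore [172.63 299.39]
164 76 82 90 105 120 126 117 117 128 129 130 120 111 | 75 83 88 104 123 125 129 129 131 129 127 121 112
165 110 111 115 125 128 123 121 112 126 128 128 126 121 | 109 111 114 124 127 131 127 129 130 129 130 124 122
166 125 126 129 130 128 125 115 114 127 129 129 132 128 | 124 127 129 129 129 130 131 132 131 129 130 128 124
167 128 132 131 128 130 123 117 112 124 130 131 130 129 | 129 130 127 130 129 132 131 129 130 130 130 128 128
168 131 131 128 129 131 127 115 112 127 129 128 129 127 | 128 130 127 131 130 134 138 131 128 127 127 128 124
169 129 128 128 132 130 124 116 114 127 130 127 126 126 | 132 130 127 132 137 143 146 140 136 128 125 123 121
170 132 132 134 138 138 125 118 120 137 130 124 120 119 | 129 130 136 142 151 155 159 156 152 142 128 121 117
171 131 137 146 146 138 127 115 123 131 130 127 114 1
[... 1555 characters left out ...]
 187 164
192 182 217 193 122 82 92 106 95 80 76 87 136 110 140 135 | 160 185 175 110 73 73 73 71 72 71 80 140 185 189 168
193 182 218 195 125 80 84 94 85 78 75 75 83 108 141 139 | 160 188 177 113 73 73 72 72 72 72 69 98 181 188 169
194 188 218 205 175 80 80 80 79 78 78 76 81 122 140 143 | 167 187 186 158 73 72 72 72 72 71 70 100 193 186 161
195 181 201 215 191 120 83 80 78 76 76 79 106 138 141 133 | 161 174 197 173 108 75 74 71 71 69 77 128 191 179 135
196 198 166 212 209 193 146 71 83 78 89 152 206 201 174 125 | 180 148 193 191 175 131 64 74 72 82 137 188 184 159 113
197 203 171 164 216 212 203 200 207 195 202 205 207 194 142 140 | 184 154 149 198 194 184 182 189 177 183 186 189 177 128 126
```

The rod tip is now centred over the bore within about 1 mm: in the top view its axis is near row 192.0, col 338, against the bore's 191.9, 338.2. Lower it slowly.

>>> drive_tool(
  steps=[
    {"dx": 0, "dy": 0, "dz": 0.003, "rx": 0, "ry": 0, "rz": 0},
    {"dx": 0, "dy": 0, "dz": 0.004, "rx": 0, "ry": 0, "rz": 0},
    {"dx": 0, "dy": 0, "dz": 0.004, "rx": 0, "ry": 0, "rz": 0},
    {"dx": 0, "dy": 0, "dz": 0.004, "rx": 0, "ry": 0, "rz": 0},
    {"dx": 0, "dy": 0, "dz": 0.004, "rx": 0, "ry": 0, "rz": 0},
  ],
)

```text
clock: 25.25
tool_pos: [0.5437, -0.11, 0.2037]
ee_rot: [-0.0, 1.0, -0.0, -0.0]
force: [1.1, -0.2, 0.3]
gripper_width: 0.268
finger_force: 58.8
```

>>> drive_tool(
  steps=[
    {"dx": 0, "dy": 0, "dz": 0.004, "rx": 0, "ry": 0, "rz": 0},
    {"dx": 0, "dy": 0, "dz": 0.004, "rx": 0, "ry": 0, "rz": 0},
    {"dx": 0, "dy": 0, "dz": 0.004, "rx": 0, "ry": 0, "rz": 0},
    {"dx": 0, "dy": 0, "dz": 0.004, "rx": 0, "ry": 0, "rz": 0},
    {"dx": 0, "dy": 0, "dz": 0.004, "rx": 0, "ry": 0, "rz": 0},
  ],
)

```text
clock: 25.67
tool_pos: [0.5438, -0.11, 0.1839]
ee_rot: [-0.0, 1.0, -0.0, 0.0]
force: [-0.3, -0.1, -0.7]
gripper_width: 0.264
finger_force: 58.8
```

>>> drive_tool(
  steps=[
    {"dx": 0, "dy": 0, "dz": 0.004, "rx": 0, "ry": 0, "rz": 0},
    {"dx": 0, "dy": 0, "dz": 0.004, "rx": 0, "ry": 0, "rz": 0},
    {"dx": 0, "dy": 0, "dz": 0.004, "rx": 0, "ry": 0, "rz": 0},
    {"dx": 0, "dy": 0, "dz": 0.004, "rx": 0, "ry": 0, "rz": 0},
    {"dx": 0, "dy": 0, "dz": 0.004, "rx": 0, "ry": 0, "rz": 0},
  ],
)

```text
clock: 26.08
tool_pos: [0.5438, -0.1101, 0.1639]
ee_rot: [-0.0, 1.0, -0.0, 0.0]
force: [-0.4, -1.0, -1.5]
gripper_width: 0.264
finger_force: 58.8
```

>>> drive_tool(
  steps=[
    {"dx": 0, "dy": 0, "dz": 0.004, "rx": 0, "ry": 0, "rz": 0},
    {"dx": 0, "dy": 0, "dz": 0.004, "rx": 0, "ry": 0, "rz": 0},
    {"dx": 0, "dy": 0, "dz": 0.004, "rx": 0, "ry": 0, "rz": 0},
    {"dx": 0, "dy": 0, "dz": 0.004, "rx": 0, "ry": 0, "rz": 0},
    {"dx": 0, "dy": 0, "dz": 0.003, "rx": 0, "ry": 0, "rz": 0},
  ],
)

```text
clock: 26.5
tool_pos: [0.5437, -0.11, 0.1448]
ee_rot: [-0.0, 1.0, -0.0, -0.0]
force: [0.0, -1.1, -1.7]
gripper_width: 0.266
finger_force: 58.8
```

>>> drive_tool(
  steps=[
    {"dx": 0, "dy": 0, "dz": 0.003, "rx": 0, "ry": 0, "rz": 0},
    {"dx": 0, "dy": 0, "dz": 0.002, "rx": 0, "ry": 0, "rz": 0},
    {"dx": 0, "dy": 0, "dz": 0.0005, "rx": 0, "ry": 0, "rz": 0},
    {"dx": 0, "dy": 0, "dz": 0, "rx": 0, "ry": 0, "rz": 0},
    {"dx": 0, "dy": 0, "dz": 0, "rx": 0, "ry": 0, "rz": 0},
  ],
)

```text
clock: 26.92
tool_pos: [0.5439, -0.11, 0.1399]
ee_rot: [-0.0, 1.0, -0.0, 0.0]
force: [0.3, -0.2, -1.2]
gripper_width: 0.263
finger_force: 58.8
```

>>> drive_tool(
  steps=[
    {"dx": 0, "dy": 0, "dz": 0, "rx": 0, "ry": 0, "rz": 0},
    {"dx": 0, "dy": 0, "dz": 0, "rx": 0, "ry": 0, "rz": 0},
    {"dx": 0, "dy": 0, "dz": 0, "rx": 0, "ry": 0, "rz": 0},
    {"dx": 0, "dy": 0, "dz": 0, "rx": 0, "ry": 0, "rz": 0},
    {"dx": 0, "dy": 0, "dz": 0, "rx": 0, "ry": 0, "rz": 0},
  ],
)

```text
clock: 27.33
tool_pos: [0.5438, -0.11, 0.1399]
ee_rot: [-0.0, 1.0, -0.0, 0.0]
force: [0.3, -0.7, -0.2]
gripper_width: 0.27
finger_force: 58.8
```

Run:
```python
from rel import *
cv2.imwrite("pics/scene8.png",snapshot("scene"))
gray=lambda f:cv2.cvtColor(cv2.imread(f"pics/{f}.png"),cv2.COLOR_BGR2GRAY).astype(int)
s=env.read_state();x,y,z=s["tool_pos"];zt=z-.1243+.015
print(s["clock"],s["tool_pos"].round(4),s["force"].round(2),np.abs(s["qvel"]).max().round(4),"collar z",zt+.09)
n="scene";print("collar underside, near rim",proj(n,[[x,y,zt+.09],[x-.0113,y+.0113,zt+.09]]).round(1).tolist(),"hub top",proj(n,[.545,-.1105,.11])[0].round(1))
a=gray("scene8");b=gray("scene4")
for r in range(163,182): print(r,*a[r,288:311],"|",*b[r,288:311])
```

```text
27.3833 [ 0.5438 -0.1101  0.1399] [-0.56  0.48 -1.31] 0.0013 collar z 0.12055275104606918
collar underside, near rim [[170.7, 299.6], [174.1, 299.7]] hub top [172.6 299.4]
163 87 67 60 49 45 46 41 42 38 48 60 56 48 47 47 46 62 84 109 118 116 120 116 | 90 65 59 52 50 51 50 58 78 99 116 122 127 125 125 124 116 111 112 118 119 117 117
164 115 101 91 80 67 49 41 43 44 54 71 66 48 51 49 49 72 94 112 117 118 120 116 | 114 102 92 80 73 75 83 88 104 123 125 129 129 131 129 127 121 112 112 117 120 119 117
165 128 124 119 110 97 66 43 43 49 67 79 68 54 48 42 57 83 108 117 116 118 117 115 | 127 124 114 109 104 109 111 114 124 127 131 127 129 130 129 130 124 122 117 117 116 118 115
166 132 130 126 126 105 75 53 46 47 72 90 75 48 38 48 69 98 120 121 120 118 114 116 | 130 129 126 124 120 124 127 129 129 129 130 131 132 131 129 130 128 124 120 118 119 114 119
167 131 131 133 128 112 79 53 50 53 72 94 71 42 36 58 97 114 126 126 121 120 116 117 | 130 131 130 128 126 129 130 127 130 129 132 131 129 130 130 130 128 128 125 123 117 115 116
168 129 130 131 129 119 88 60 55 49 75 92 68 42 44 67 110 125 12
[... 1860 characters left out ...]
 137 136 151 159 145 122 121 133 134 | 126 123 126 143 158 160 159 157 155 156 156 152 150 141 137 134 150 157 143 119 123 131 131
179 136 132 131 142 164 168 167 162 157 152 154 154 152 149 154 154 160 157 138 127 134 135 133 | 125 123 125 136 159 166 167 162 154 152 149 152 149 150 154 152 160 154 137 125 131 136 131
180 136 133 132 138 155 166 169 168 162 159 160 160 160 162 165 161 157 144 127 130 138 137 131 | 127 125 128 136 152 166 167 166 161 158 159 162 161 162 165 162 157 143 125 132 137 136 129
181 135 135 135 135 141 152 158 169 168 168 166 167 167 168 165 156 145 134 128 134 138 132 123 | 127 124 129 133 140 148 159 167 168 164 168 165 166 163 162 155 142 131 127 131 134 134 127
```

The collar underside sits about 10.5 mm above the guide. No contact force shows, the guide's picture is unchanged and the arm is still. Handing in.

```bash
python3 -c "
from cell import env
print(env.hand_in())"
```

```text
the job is handed in; nothing more can be done
None
```

I seated the guide flat in the port and let go of it. The long probe is held still and upright in its bore, centred to about 1–2 mm by the pictures, collar about 10.5 mm above it, with no contact force seen on the way down. The job is handed in at about 27 s, with no verdict returned.

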